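# Clamp the mended embosser in the screw press

### The arm

A 6-joint arm with a two-finger parallel gripper is mounted at the origin on the work surface. World frame = base frame: x ahead of the robot, y to its left, z up, the work surface at z = 0. Lengths are in m, angles in rad, forces in N, time in s.
With the tool pointing down it reaches from about 0.375 to 0.975 m from the base axis. Payload 3.8 kg.
Tool frame: the origin (TCP) lies midway between the tips of the shut fingers; the grasp point (between the pads) lies 19 mm behind it; z points along the fingers, y is the line along which they close (so a half turn about z gives the same grasp; the last joint's range is limited). The gripper opens to 85 mm and grips with 20 to 120 N. Pads are 22 mm wide; open, the fingers measure 114 mm over their backs; the gripper's body (76 mm by 85 mm) begins 54 mm behind the grasp point. The pads swing forward as they close: fully open they stand 13 mm farther back than shut.
Start: joints at [-1.344, 0.264, 1.604, -0, 1.274, -0.037], TCP at [0.176, -0.652, 0.231] pointing down, gripper open.
Joint ranges: [-2.63, 2.63], [-0.94, 2.18], [0.31, 2.57], [-1.31, 4.45], [0, 2.66], [-2.55, 2.55]. Speed limits (rad/s): [2.57, 2.57, 3.14, 3.14, 3.14, 3.14].

### API

Orientations are given as a rotation vector (axis times angle).
In Python, from workcell import bot, imaging gives the robot as it stands.
- The arm moves only by the tool step_arm, never from a script. Its argument "series" is a list of rows, each an object of numbers: "grip": the closure, from -1 (fully open) to 1 (shut); "x", "y", "z": the shift along the tool's x, y, z normalised to -1 to 1, where 1 is 500 mm; "ax", "ay", "az": the turn, a rotation vector about the tool's x, y, z normalised to -1 to 1, where 1 is 30 degrees. A call has 1 to 12 rows; each row is the pose to reach, as a shift and turn from the pose commanded when the call began, along the tool's axes at that moment; what a row does not reach only later rows make up. A row lasts 1/10 s, in which the tool goes at most 50 mm and 8.59 degrees, less where a joint would pass 70% of its speed; a pose out of reach is approached as far as the arm can. A call with a number of a shift or a turn outside -1 to 1 is refused whole. A call with a gripper value outside its range is refused whole. The fingers move at their own pace and stop on an object; "force" is the grip in N (left out, the last holds). Time passes only in rows, so rows that repeat a pose let the fingers close. It gives the time, the measured TCP pose, the force, the opening and the grip force at its end, in the units of the state.
- bot.read_state(): the state, without advancing time (a new reading comes with each control period).
- imaging.read_camera(name): name is "scene" or "side" or "wrist"; returns a dict with "img" (384x512x3 uint8, red, green, blue), "fx", "fy", "cx", "cy" (pixels), "R" (3x3) and "t" (3): a world point X has camera coordinates R X + t. Camera axes: x right, y down, z forward; pixel columns grow to the right and rows downward; lengths in m; the calibration is good to about 2 mm. A picture is of the moment at which its call begins. There is no depth.
- bot.finish_job(): hands the job in; it is judged then, once.
The state is a dict: "time": time; "q": joint angles; "joint_vel": joint speeds; "joint_torque": joint torques, N m; "tool_pos": TCP position; "tcp_rot": TCP orientation; "wrist_force": force on the tool from outside, world axes, zero at the start; "torque": the same for the moment, N m; "width": opening from 0.0 (shut) to 1.0 (fully open); "grip_force": force on a finger pad.
Only numpy, scipy, OpenCV 4.12 (cv2) and the standard library are available. Lean on these libraries where they do the work, as an engineer would, in place of code of your own. Each camera call takes 0.05 s, during which the arm holds its last target. There are 200 camera calls.

### The job

The blue fondant embosser's grip has just been glued: stand it upright in the nest of the small screw press's pulled-out tray, and push the tray fully home by its red tab. Then wind the press's T-handle down (clockwise seen from above, a half turn at a time, changing ends) until you feel the foot meet the embosser, go on about a seventh of a turn so that it is held firmly, and let go; do not overtighten, which cracks it, and leave the other things where they are.

Things in the scene. Friction and masses are not known exactly. Their poses are not given: they have to be found in the camera images.
- embosser: blue plastic fondant embosser, loose, upright, 60 mm tall, about 0.09 kg: round base 56 mm across and 14 mm high, waist 22 mm across, and a round grip 28 mm across from 42 to 60 mm above the underside. Origin: centre of its underside; z up. Held properly the foot presses it with 25 to 55 N (40 N is ideal); above 75 N it cracks.
- press: grey steel screw press, fixed; place and yaw vary. Origin: on the screw's axis at counter height. Base 150 (own x) x 210 (own y) x 18 mm; column 70 x 36 mm at own y = -92 mm; crosshead 56 mm wide, 160 to 190 mm above the counter, from the column to own y = +40 mm. Tray and two rails come out to own +y (rails end at own y = 260 mm).
- tray (a joint): how far the press's tray is pulled out along the press's own +y, in m: 0 = fully home against its stop (nest right under the screw), 0.18 = fully out. It slides with about 2.5 N of friction and stays where it is left. Home means within 5 mm.
- tray_nest (a point): centre of the nest's floor on the aluminium tray, 28 mm above the counter; the nest is a square pocket 68 x 68 mm inside four white fences 8 mm high, for the embosser's base. Moves with the tray.
- tray_grip (a point): centre of the top edge of the tray's upright red tab, 80 mm above the counter and 155 mm from the nest along the press's +y. The tab is 44 mm wide (press x), 14 mm thick (press y) and rises 52 mm from the tray. The tray ends 10 mm beyond it.
- spindle: the press's steel screw, with the T-handle on top and a round black rubber foot (38 mm across) below. Origin: on the axis at the T-bar's height; sinks as the handle is wound. The foot's face lies 149 to 169 mm below it, set differently each time, so where it meets the work must be felt. The foot is sprung: it yields from 10 N, then 4 N more per mm, so 40 N comes about 0.95 rad of winding after first touch.
- t_handle: T-handle: level steel bar 12 mm thick, 190 mm long over its 18 mm ball ends, hub 30 mm across. Origin: the bar's middle, on the axis, about 283 mm up at the start; own x along the bar. Clockwise from above winds down, 8 mm per rad. Takes 0.6 N m to turn, plus 0.008 N m per newton on the foot (+0.08 at once at first touch). Stays where left. First touch comes 3 to 6.1 rad after the start.
- ramekin_a: clear glass ramekin, 80 mm across, 45 mm tall; origin: centre of underside. Leave alone.
- ramekin_b: the second glass ramekin, same as ramekin_a. Leave alone.
- cake_lifter: steel offset cake lifter with dark wooden handle, 305 mm long along its y, 55 mm wide; origin: underside, near the blade's handle end. Leave alone.
- chopstick_rest: bamboo chopstick rest, 24 x 60 x 15 mm; origin: centre of underside. Leave alone.
- cutter: copper ring cutter, 70 mm across, 30 mm tall; origin: centre of underside. Leave alone.
- smoother: white fondant smoother paddle, 80 x 130 x 34 mm; origin: centre of underside. Leave alone.
- sugar_jar: glass jar with yellow cap, 60 mm across, 90 mm tall; origin: centre of underside. Leave alone.
Things that resemble listed ones, but are neither listed nor needed, are in the scene too. There is more than one size of the embosser; the job needs the middle-sized.

How it is judged:
On the way, in this order (a step that is already met when the one before it is completed fails the run):
1. the embosser stands upright in the nest of the tray, let go (horizontal distance between embosser and tray_nest below 0.008 m and z of embosser in the frame of tray_nest between -0.004 and 0.004 m and angle between embosser's own z axis and vertical below 0.1 rad and contact force between embosser and the fingers below 0.1 N), for 0.2 s.
2. the tray is fully home with the embosser standing in it (horizontal distance between embosser and tray_nest below 0.008 m and z of embosser in the frame of tray_nest between -0.004 and 0.004 m and angle between embosser's own z axis and vertical below 0.1 rad and value of joint tray below 0.005 m), for 0.2 s.
3. the foot, wound down, holds the embosser firmly in the tray (all of step 2 and contact force between embosser and spindle between 25 and 55 N), for 0.2 s.
At the end, for the whole second after the job is handed in: The tray is home (within 5 mm), the embosser stands upright in the nest (within 8 mm of its centre, base on the nest's floor, tilt under 0.1 rad), the press's foot holds it with 25 to 55 N, and the T-handle is at rest and released (all of step 3 and angular speed of t_handle below 0.05 rad/s); the robot touches nothing.
It fails at once if the embosser is squeezed by the press with more than 75 N and cracks (contact force between embosser and spindle above 75 N).
It fails at once if a bystander is moved more than 30 mm (distance of any of ramekin_a, ramekin_b, cake_lifter, chopstick_rest, cutter, smoother, sugar_jar from where it was at the start of the episode above 0.03 m).
It also fails if it takes over 72 s, if anything falls off the work surface, if the arm or the gripper's body presses on something with over 40 N, if the wrist force passes 120 N, or if a joint passes its speed limit or range.

## Working session

There is one attempt and no reset: what is moved stays moved. The work goes in short steps, Python scripts to look and compute and a tool call to move; the robot and the scene stay as the last step left them, time stands still between calls to the robot, and variables do not carry over. Pictures are saved under pics/ and viewed, at most 10 in all, crops included, and the job is handed in when it is done.

Besides the shell and the picture viewer there is one more tool, called after "Call:" in YAML: its name, and indented under it one key for each argument. step_arm: Moves the arm, as the interface text tells. Scaled input: -1 to 1 covers 500 mm each way for a shift and 30 degrees each way for a turn. Its arguments: {"type":"object","properties":{"series":{"type":"array","items":{"type":"object","properties":{"grip":{"type":"number"},"x":{"type":"number","minimum":-1,"maximum":1},"y":{"type":"number","minimum":-1,"maximum":1},"z":{"type":"number","minimum":-1,"maximum":1},"ax":{"type":"number","minimum":-1,"maximum":1},"ay":{"type":"number","minimum":-1,"maximum":1},"az":{"type":"number","minimum":-1,"maximum":1}}}},"force":{"type":"number"}},"required":["series"]}

```bash
mkdir -p pics; ls; cat > h.py <<'E'
import numpy as np, cv2
from workcell import bot, imaging
def cam(n): return imaging.read_camera(n)
def save(c,f): cv2.imwrite('pics/'+f,cv2.cvtColor(c['img'],cv2.COLOR_RGB2BGR))
def ray(c,u,v):
    d=c['R'].T@np.array([(u-c['cx'])/c['fx'],(v-c['cy'])/c['fy'],1]); return -c['R'].T@c['t'],d
def onz(c,u,v,z):
    o,d=ray(c,u,v); return o+d*(z-o[2])/d[2]
def proj(c,X):
    p=c['R']@np.array(X,float)+c['t']; return np.array([c['fx']*p[0]/p[2]+c['cx'],c['fy']*p[1]/p[2]+c['cy']])
E
python3 - <<'E'
from h import *
import pickle
cs={n:cam(n) for n in ['scene','side','wrist']}
pickle.dump(cs,open('c0.pkl','wb'))
big=np.hstack([cs['scene']['img'],cs['side']['img']])
for n in ['scene','side']:
    c=cs[n]; cv2.imwrite(f'pics/{n}0.png',cv2.cvtColor(cv2.resize(c['img'],(800,600),interpolation=cv2.INTER_CUBIC),cv2.COLOR_RGB2BGR))
    print(n,c['fx'],(-c['R'].T@c['t']).round(3),c['R'].round(2).tolist())
print(bot.read_state())
E
```

```text
pics
scene 418.2442424782115 [1.306 0.445 1.539] [[-0.49, 0.87, 0.01], [0.72, 0.41, -0.55], [-0.49, -0.26, -0.83]]
side 379.9533425111506 [0.286 0.977 0.915] [[-0.97, -0.24, 0.02], [-0.16, 0.57, -0.8], [0.18, -0.78, -0.59]]
{'time': 0.15, 'q': array([-1.34386607e+00,  2.64602365e-01,  1.60505026e+00,  4.66551573e-05,
        1.27371777e+00, -3.68794068e-02]), 'joint_vel': array([ 0.00030422, -0.00233645, -0.00332113, -0.00138971,  0.00063316,
       -0.00146804]), 'joint_torque': array([ 1.73751505e-04, -5.15906775e+01, -3.67959595e+01, -5.56515090e-05,
        7.99676782e-03, -2.16329755e-05]), 'tool_pos': array([ 0.17591231, -0.65108802,  0.23023846]), 'tcp_rot': array([-3.11254643e+00, -4.12936008e-01,  1.95106589e-04]), 'wrist_force': array([ 0.23888502, -0.00232489,  0.76647503]), 'torque': array([ 0.03309048, -0.01751282,  0.01413391]), 'grip_force': 0.0, 'width': 1.0022388906122903}
```

View pics/scene0.png

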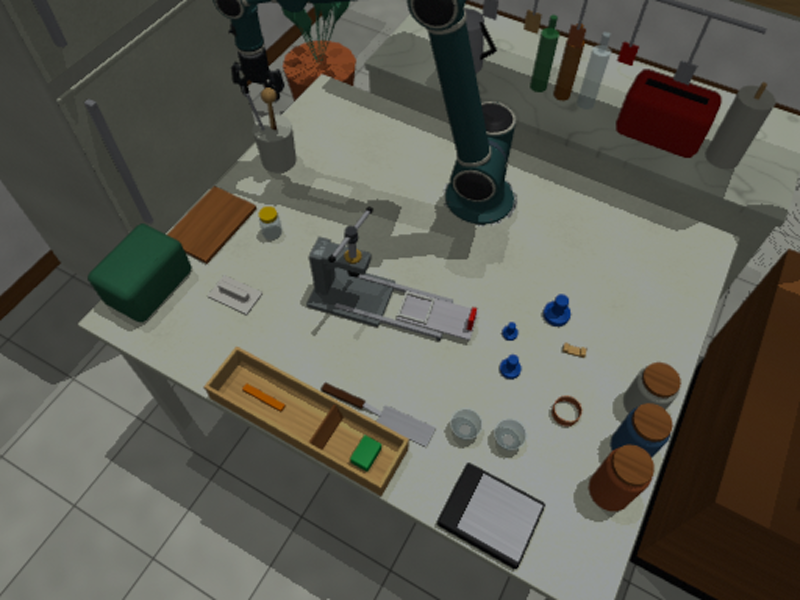

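View pics/side0.png

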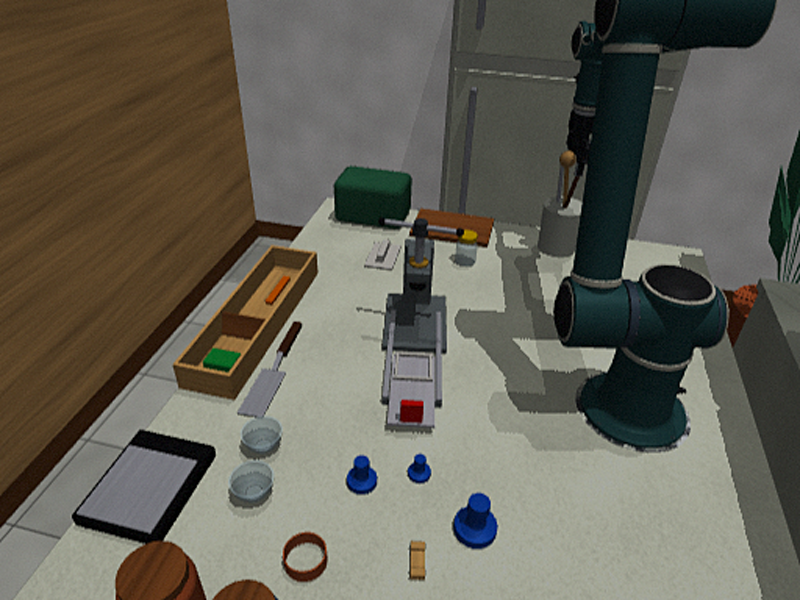

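The scene view shows the middle embosser at (511,367), the small one at (510,330) and the large one at (558,312), all in 800-px coordinates. The tab is at (472,319), the nest at (417,308) and the T-bar runs from (370,210) to (332,260).

```bash
cat >> h.py <<'E'
def blobs(c,lo,hi,amin=15):
    hsv=cv2.cvtColor(c['img'],cv2.COLOR_RGB2HSV); m=cv2.inRange(hsv,lo,hi)
    n,l,s,ce=cv2.connectedComponentsWithStats(m)
    return [(s[i],ce[i],l==i) for i in range(1,n) if s[i][4]>=amin]
def tri(rays):
    A=np.zeros((3,3));b=np.zeros(3)
    for o,d in rays:
        d=d/np.linalg.norm(d);P=np.eye(3)-np.outer(d,d);A+=P;b+=P@o
    x=np.linalg.solve(A,b); return x,[np.linalg.norm(np.cross(x-o,d/np.linalg.norm(d))) for o,d in rays]
E
python3 - <<'E'
from h import *
import pickle
cs=pickle.load(open('c0.pkl','rb')); S,D=cs['scene'],cs['side']
for n,lo,hi in [('blue',(110,150,60),(130,255,255)),('red',(0,200,90),(3,255,255)),('red2',(174,200,90),(180,255,255))]:
    for k,c in cs.items():
        for s,ce,m in blobs(c,lo,hi): print(n,k,s.tolist(),ce.round(1), onz(c,*ce,0.02).round(3) )
k=1.5625
print('bar',tri([ray(S,370/k,210/k),ray(D,386/k,221/k)]),tri([ray(S,370/k,210/k),ray(D,461/k,233/k)]))
print('bar z',onz(S,370/k,210/k,.283),onz(S,332/k,261/k,.283),onz(D,386/k,221/k,.283),onz(D,461/k,233/k,.283))
a=cv2.resize(S['img'][120:230,185:315],(780,660),interpolation=cv2.INTER_CUBIC)[:600]
b=cv2.resize(D['img'][130:290,225:325],None,fx=3.75,fy=3.75,interpolation=cv2.INTER_CUBIC)
a=cv2.resize(S['img'][120:230,185:290],None,fx=4,fy=4,interpolation=cv2.INTER_CUBIC)
o=np.zeros((600,800,3),np.uint8); o[:440,:420]=a; o[:600,424:799]=b
cv2.imwrite('pics/crop.png',o[:,:,::-1])
E
```

```text
blue side [265, 291, 8, 6, 35] [268.4 293.4] [0.401 0.265 0.02 ]
blue side [227, 292, 9, 10, 63] [231.1 295.6] [0.504 0.301 0.02 ]
blue side [261, 297, 14, 12, 94] [268.1 302.6] [0.395 0.297 0.02 ]
blue side [222, 299, 19, 15, 170] [231.3 307.2] [0.491 0.339 0.02 ]
blue side [300, 316, 14, 12, 127] [306.6 321.3] [0.28 0.33 0.02]
blue side [291, 325, 27, 23, 335] [304.3 338.1] [0.279 0.382 0.02 ]
red scene [301, 198, 4, 8, 20] [302.2 201.4] [0.409 0.17  0.02 ]
red side [257, 256, 14, 4, 45] [263.2 257.8] [0.448 0.13  0.02 ]
bar (array([ 0.52399047, -0.06129211,  0.36914941]), [np.float64(0.04589021159112344), np.float64(0.045890211591123234)]) (array([ 0.41065481, -0.14199991,  0.27676934]), [np.float64(0.0007963086110279216), np.float64(0.0007963086110279067)])
bar z [ 0.4159305  -0.13851786  0.283     ] [ 0.59499339 -0.13563848  0.283     ] [ 0.57622633 -0.13780265  0.283     ] [ 0.40904067 -0.13231177  0.283     ]
```

View pics/crop.png

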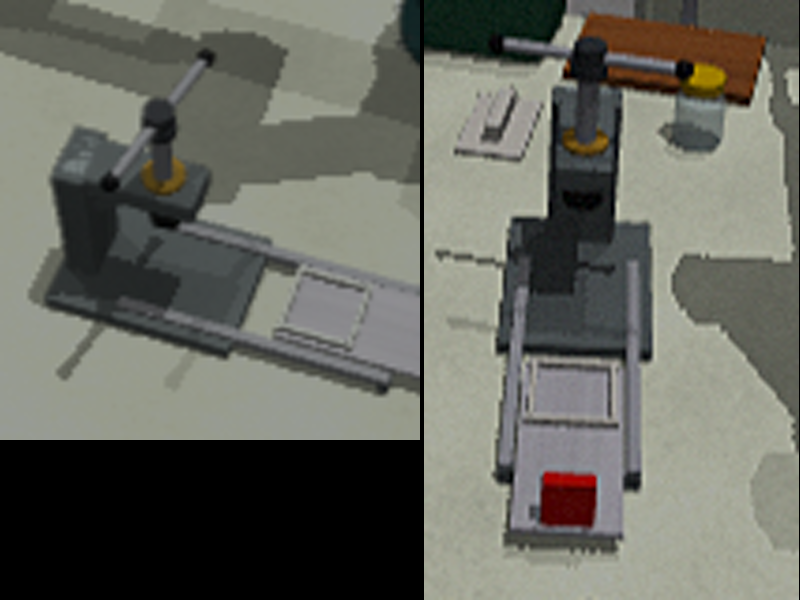

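The crop shows the nest corners, the ball ends (dark) and the red tab clearly in both views. I'll triangulate them now.

```bash
python3 - <<'E'
from h import *
import pickle
cs=pickle.load(open('c0.pkl','rb')); S,D=cs['scene'],cs['side']
s=lambda x,y:(185+x/4-.4,120+y/4-.4)
d=lambda x,y:(225+(x-424)/3.75-.4,130+y/3.75-.4)
for n,a,b in [('ball1',(206,57),(684,69)),('ball2',(108,183),(497,43)),('hubtop',(159,104),(590,42))]:
    x,e=tri([ray(S,*s(*a)),ray(D,*d(*b))]);print(n,x.round(4),round(e[0],4))
A=np.array([onz(S,*s(*p),.036) for p in [(302,264),(372,290),(350,348),(273,333)]])
B=np.array([onz(D,*d(*p),.036) for p in [(527,357),(616,361),(619,425),(525,418)]])
print('nest',A.round(3).tolist(),A.mean(0),B.round(3).tolist(),B.mean(0))
print('tab top front',onz(D,*d(543,475),.08),onz(D,*d(596,475),.08))
print('rail ends z.028',onz(D,*d(504,470),.03),onz(D,*d(633,475),.03),onz(S,*s(385,380),.03))
for k,c in cs.items():
    if k=='wrist':continue
    for st,ce,m in blobs(c,(105,140,25),(135,255,255),40):
        if k=='scene' and st[0]<300:continue
        print(k,st.tolist(),ce.round(1))
E
```

```text
ball1 [ 0.414  -0.1429  0.281 ] 0.0005
ball2 [ 0.5883 -0.1441  0.2794] 0.0002
hubtop [ 0.4993 -0.1424  0.2971] 0.0026
nest [[0.437, -0.019, 0.036], [0.429, 0.062, 0.036], [0.503, 0.075, 0.036], [0.527, -0.003, 0.036]] [0.47374873 0.02857991 0.036     ] [[0.518, 0.002, 0.036], [0.436, -0.015, 0.036], [0.417, 0.068, 0.036], [0.499, 0.081, 0.036]] [0.46755241 0.03397556 0.036     ]
tab top front [0.45806455 0.18625577 0.08      ] [0.41683343 0.17492813 0.08      ]
rail ends z.028 [0.50201187 0.14202505 0.03      ] [0.39412049 0.11847859 0.03      ] [0.51559473 0.12328659 0.03      ]
scene [348, 189, 17, 20, 249] [356.6 199. ]
scene [322, 207, 9, 11, 76] [326.2 212.1]
scene [320, 227, 13, 15, 146] [326.5 234.6]
scene [392, 268, 21, 18, 76] [400.8 278.8]
side [261, 291, 15, 18, 191] [268.1 300.4]
side [222, 292, 19, 24, 336] [231.1 304.6]
side [290, 316, 28, 35, 707] [304.3 334.3]
```

```bash
cat >> h.py <<'E'
from scipy.spatial.transform import Rotation as Ro
def rel(targets,ref=None):
    s=bot.read_state(); p=s['tool_pos'] if ref is None else np.array(ref); R=Ro.from_rotvec(s['tcp_rot']).as_matrix()
    for t in targets: print(np.array(t).round(4).tolist(),'->',(R.T@(np.array(t)-p)/.5).round(4).tolist())
E
python3 - <<'E'
from h import *
import pickle
cs=pickle.load(open('c0.pkl','rb')); S,D=cs['scene'],cs['side']
for n,a,b in [('big',(356.6,199),(304.3,334.3)),('small',(326.2,212.1),(268.1,300.4)),('mid',(326.5,234.6),(231.1,304.6))]:
    print(n,tri([ray(S,*a),ray(D,*b)]))
s=bot.read_state();print(Ro.from_rotvec(s['tcp_rot']).as_matrix().round(3).tolist())
rel([(0.176,-.651,.42),(.40,-.40,.42),(.52,-.05,.42),(.495,.2,.40),(.485,.31,.2)])
E
```

```text
big (array([0.27974208, 0.36720368, 0.01469802]), [np.float64(0.00044903624998009645), np.float64(0.0004490362499800865)])
small (array([0.39790964, 0.27900982, 0.00636852]), [np.float64(3.719897684151333e-05), np.float64(3.7198976841644864e-05)])
mid (array([0.49639782, 0.32406848, 0.01087307]), [np.float64(0.00029864261650020994), np.float64(0.00029864261650018473)])
[[0.965, 0.261, -0.0], [0.261, -0.965, 0.002], [0.0, -0.002, -1.0]]
[0.176, -0.651, 0.42] -> [0.0003, -0.0008, -0.3795]
[0.4, -0.4, 0.42] -> [0.5637, -0.3686, -0.3788]
[0.52, -0.05, 0.42] -> [0.9779, -0.9818, -0.3777]
[0.495, 0.2, 0.4] -> [1.06, -1.4775, -0.3368]
[0.485, 0.31, 0.2] -> [1.098, -1.6944, 0.0636]
```

Call:
step_arm:
  series:
    - {"x":0.56,"y":-0.37,"z":-0.38}
    - {"x":0.56,"y":-0.37,"z":-0.38}
    - {"x":0.56,"y":-0.37,"z":-0.38}
    - {"x":0.56,"y":-0.37,"z":-0.38}
    - {"x":0.56,"y":-0.37,"z":-0.38}
    - {"x":0.56,"y":-0.37,"z":-0.38}
    - {"x":0.56,"y":-0.37,"z":-0.38}
    - {"x":0.98,"y":-0.98,"z":-0.38}
    - {"x":0.98,"y":-0.98,"z":-0.38}
    - {"x":0.98,"y":-0.98,"z":-0.38}
    - {"x":0.98,"y":-0.98,"z":-0.38}
    - {"x":0.98,"y":-0.98,"z":-0.38}

```text
validation failed for argument at $.se...
```

```bash
python3 - <<'E'
from h import *
s=bot.read_state();print(s['tool_pos'],s['q'].round(2))
rel([(.52,-.0,.4),(.50,.25,.30)])
E
```

```text
[ 0.17591231 -0.65108802  0.23023846] [-1.34  0.26  1.61  0.    1.27 -0.04]
[0.52, -0.0, 0.4] -> [1.0039, -1.0783, -0.3375]
[0.5, 0.25, 0.3] -> [1.0957, -1.5711, -0.1366]
```

Call:
step_arm:
  series:
    - {"x":0.56,"y":-0.37,"z":-0.38,"ax":0,"ay":0,"az":0,"grip":-1}
    - {"x":0.56,"y":-0.37,"z":-0.38,"ax":0,"ay":0,"az":0,"grip":-1}
    - {"x":0.56,"y":-0.37,"z":-0.38,"ax":0,"ay":0,"az":0,"grip":-1}
    - {"x":0.56,"y":-0.37,"z":-0.38,"ax":0,"ay":0,"az":0,"grip":-1}
    - {"x":0.56,"y":-0.37,"z":-0.38,"ax":0,"ay":0,"az":0,"grip":-1}
    - {"x":0.56,"y":-0.37,"z":-0.38,"ax":0,"ay":0,"az":0,"grip":-1}
    - {"x":0.56,"y":-0.37,"z":-0.38,"ax":0,"ay":0,"az":0,"grip":-1}
    - {"x":0.98,"y":-0.98,"z":-0.38,"ax":0,"ay":0,"az":0,"grip":-1}
    - {"x":0.98,"y":-0.98,"z":-0.38,"ax":0,"ay":0,"az":0,"grip":-1}
    - {"x":0.98,"y":-0.98,"z":-0.38,"ax":0,"ay":0,"az":0,"grip":-1}
    - {"x":0.98,"y":-0.98,"z":-0.38,"ax":0,"ay":0,"az":0,"grip":-1}
    - {"x":0.98,"y":-0.98,"z":-0.38,"ax":0,"ay":0,"az":0,"grip":-1}

```text
time: 1.35
tool_pos: [0.4676, -0.1883, 0.4146]
tcp_rot: [3.114, 0.413, 0.0]
wrist_force: [1.2, 0.3, 0.3]
width: 1.002
grip_force: 0.0
```

```bash
python3 - <<'E'
from h import *
s=bot.read_state();print(s['time'],s['tool_pos'],s['q'].round(2))
rel([(.52,-.0,.4),(.50,.25,.30)])
E
```

```text
1.35 [ 0.46762386 -0.18828001  0.41462563] [-0.43 -0.12  1.69  0.    1.58  0.88]
[0.52, -0.0, 0.4] -> [0.1992, -0.3363, 0.0293]
[0.5, 0.25, 0.3] -> [0.2908, -0.8294, 0.2293]
```

Call:
step_arm:
  series:
    - {"x":0.2,"y":-0.34,"z":0,"ax":0,"ay":0,"az":0,"grip":-1}
    - {"x":0.2,"y":-0.34,"z":0,"ax":0,"ay":0,"az":0,"grip":-1}
    - {"x":0.2,"y":-0.34,"z":0,"ax":0,"ay":0,"az":0,"grip":-1}
    - {"x":0.29,"y":-0.83,"z":0.23,"ax":0,"ay":0,"az":0,"grip":-1}
    - {"x":0.29,"y":-0.83,"z":0.23,"ax":0,"ay":0,"az":0,"grip":-1}
    - {"x":0.29,"y":-0.83,"z":0.23,"ax":0,"ay":0,"az":0,"grip":-1}
    - {"x":0.29,"y":-0.83,"z":0.23,"ax":0,"ay":0,"az":0,"grip":-1}
    - {"x":0.29,"y":-0.83,"z":0.23,"ax":0,"ay":0,"az":0,"grip":-1}
    - {"x":0.29,"y":-0.83,"z":0.23,"ax":0,"ay":0,"az":0,"grip":-1}
    - {"x":0.29,"y":-0.83,"z":0.23,"ax":0,"ay":0,"az":0,"grip":-1}

```text
time: 2.35
tool_pos: [0.4972, 0.2515, 0.2966]
tcp_rot: [-3.113, -0.419, 0.007]
wrist_force: [-0.2, -0.4, -0.2]
width: 0.997
grip_force: 0.0
```

```bash
python3 - <<'E'
from h import *
s=bot.read_state();print(s['time'],s['tool_pos'],s['q'].round(2))
c=cam('wrist'); import pickle; pickle.dump(c,open('w1.pkl','wb'))
cv2.imwrite('pics/w1.png',c['img'][:,:,::-1])
for st,ce,m in blobs(c,(105,140,25),(135,255,255),40): print(st.tolist(),ce.round(1),onz(c,*ce,.03).round(3))
print((-c['R'].T@c['t']))
E
```

```text
2.35 [0.49715904 0.25148545 0.29657589] [0.42 0.01 1.77 0.   1.36 1.73]
[0, 23, 13, 16, 70] [ 5.2 30.2] [0.58  0.626 0.03 ]
[0, 36, 24, 51, 503] [10.  60.8] [0.543 0.619 0.03 ]
[192, 129, 35, 35, 931] [208.8 145.8] [0.501 0.325 0.03 ]
[210, 196, 24, 26, 479] [221.6 208.3] [0.408 0.283 0.03 ]
[140, 236, 17, 14, 72] [148.5 241.9] [0.316 0.388 0.03 ]
[175, 242, 6, 24, 95] [177.1 253.4] [0.307 0.337 0.03 ]
[0.56561802 0.27046564 0.43863528]
```

View pics/w1.png

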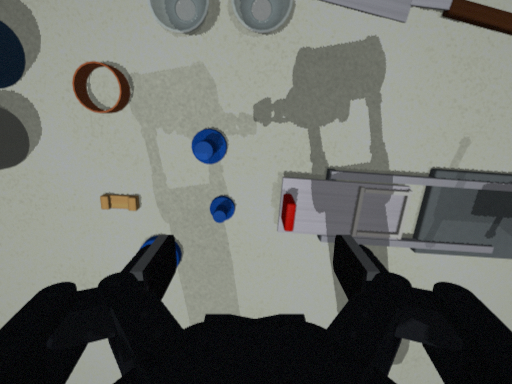

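The wrist view shows the middle embosser's base centred at about (209.5,146.5), the nest fence around (381,211) and the tab at (290,213).

```bash
python3 - <<'E'
from h import *
import pickle
c=pickle.load(open('w1.pkl','rb'))
a=onz(c,192,146.5,.012);b=onz(c,227,146.5,.012);e=onz(c,209.5,146.5,.01)
print('emb',e,np.linalg.norm(a-b)); E=e
# top disc of grip
print('top',onz(c,205,150,.06))
x0,y0=345,175
g=cv2.cvtColor(c['img'],cv2.COLOR_RGB2GRAY)
N=np.array([onz(c,*p,.036) for p in [(358,187),(406,190),(402.5,236),(354,233)]]);print('nest',N.round(3).tolist(),N.mean(0))
print('edges',[round(np.linalg.norm(N[i]-N[i-1]),4) for i in range(4)])
print('rail dir',onz(c,330,173,.03)-onz(c,420,178,.03))
st=[b for b in blobs(c,(0,180,80),(6,255,255),30)]
for s,ce,m in st: print(s.tolist(),ce,onz(c,*ce,.08))
rel([(E[0],E[1],.15),(E[0],E[1],.033)])
rel([(.496,.325,.15),(.496,.325,.033)])
E
```

```text
emb [0.49696967 0.32622025 0.01      ] 0.05569573296717448
top [0.49847249 0.32478535 0.06      ]
nest [[0.501, 0.085, 0.036], [0.517, 0.01, 0.036], [0.442, -0.018, 0.036], [0.426, 0.062, 0.036]] [0.47148597 0.03458288 0.036     ]
edges [np.float64(0.0788), np.float64(0.0762), np.float64(0.0796), np.float64(0.0811)]
rail dir [-3.00146802e-02  1.39426809e-01  5.55111512e-17]
[284, 203, 11, 28, 238] [289.13445378 216.01260504] [0.44135997 0.18448577 0.08      ]
[0.497, 0.3262, 0.15] -> [0.0401, -0.1436, 0.2928]
[0.497, 0.3262, 0.033] -> [0.0412, -0.1434, 0.5268]
[0.496, 0.325, 0.15] -> [0.0376, -0.1418, 0.2928]
[0.496, 0.325, 0.033] -> [0.0387, -0.1415, 0.5268]
```

Call:
step_arm:
  force: 40
  series:
    - {"x":0.036,"y":-0.146,"z":0.15,"ax":0,"ay":0,"az":0,"grip":-1}
    - {"x":0.036,"y":-0.146,"z":0.25,"ax":0,"ay":0,"az":0,"grip":-1}
    - {"x":0.036,"y":-0.146,"z":0.3,"ax":0,"ay":0,"az":0,"grip":-1}
    - {"x":0.036,"y":-0.146,"z":0.4,"ax":0,"ay":0,"az":0,"grip":-1}
    - {"x":0.036,"y":-0.146,"z":0.48,"ax":0,"ay":0,"az":0,"grip":-1}
    - {"x":0.036,"y":-0.146,"z":0.525,"ax":0,"ay":0,"az":0,"grip":-1}
    - {"x":0.036,"y":-0.146,"z":0.525,"ax":0,"ay":0,"az":0,"grip":-1}
    - {"x":0.036,"y":-0.146,"z":0.525,"ax":0,"ay":0,"az":0,"grip":-1}

```text
time: 3.2
tool_pos: [0.4981, 0.3225, 0.0377]
tcp_rot: [3.114, 0.412, -0.001]
wrist_force: [0.9, 0.3, 0.4]
width: 1.003
grip_force: 0.0
```

Call:
step_arm:
  force: 40
  series:
    - {"x":0,"y":0,"z":0,"ax":0,"ay":0,"az":0,"grip":1}
    - {"x":0,"y":0,"z":0,"ax":0,"ay":0,"az":0,"grip":1}
    - {"x":0,"y":0,"z":0,"ax":0,"ay":0,"az":0,"grip":1}
    - {"x":0,"y":0,"z":0,"ax":0,"ay":0,"az":0,"grip":1}
    - {"x":0,"y":0,"z":0,"ax":0,"ay":0,"az":0,"grip":1}
    - {"x":0,"y":0,"z":0,"ax":0,"ay":0,"az":0,"grip":1}
    - {"x":0,"y":0,"z":0,"ax":0,"ay":0,"az":0,"grip":1}
    - {"x":0,"y":0,"z":0,"ax":0,"ay":0,"az":0,"grip":1}
    - {"x":0,"y":0,"z":0,"ax":0,"ay":0,"az":0,"grip":1}

```text
time: 4.1
tool_pos: [0.4986, 0.3241, 0.0387]
tcp_rot: [-3.113, -0.414, -0.004]
wrist_force: [0.3, 0.0, 5.9]
width: 0.31
grip_force: 39.2
```

```bash
python3 - <<'E'
from h import *
s=bot.read_state();print(s['time'],s['tool_pos'],s['q'].round(2),s['width'],s['grip_force'])
rel([s['tool_pos']+[0,0,.12],(.471,.033,.16)])
c=cam('wrist');cv2.imwrite('pics/w2.png',c['img'][:,:,::-1])
for st,ce,m in blobs(c,(105,140,25),(135,255,255),200): print(st.tolist(),ce.round(1))
E
```

```text
4.1 [0.4986219  0.32409952 0.03869329] [ 0.53  0.3   1.94 -0.    0.89  1.84] 0.3097972829273271 39.232768036890775
[0.4986, 0.3241, 0.1587] -> [0.0006, -0.0001, -0.24]
[0.471, 0.033, 0.16] -> [-0.2047, 0.5474, -0.2435]
[211, 181, 81, 102, 5528] [252.5 228.3]
```

Call:
step_arm:
  force: 40
  series:
    - {"x":0,"y":0,"z":-0.1,"ax":0,"ay":0,"az":0,"grip":1}
    - {"x":0,"y":0,"z":-0.18,"ax":0,"ay":0,"az":0,"grip":1}
    - {"x":0,"y":0,"z":-0.24,"ax":0,"ay":0,"az":0,"grip":1}
    - {"x":-0.03,"y":0.08,"z":-0.24,"ax":0,"ay":0,"az":0,"grip":1}
    - {"x":-0.06,"y":0.16,"z":-0.24,"ax":0,"ay":0,"az":0,"grip":1}
    - {"x":-0.09,"y":0.24,"z":-0.24,"ax":0,"ay":0,"az":0,"grip":1}
    - {"x":-0.12,"y":0.32,"z":-0.24,"ax":0,"ay":0,"az":0,"grip":1}
    - {"x":-0.15,"y":0.4,"z":-0.24,"ax":0,"ay":0,"az":0,"grip":1}
    - {"x":-0.18,"y":0.48,"z":-0.24,"ax":0,"ay":0,"az":0,"grip":1}
    - {"x":-0.205,"y":0.547,"z":-0.24,"ax":0,"ay":0,"az":0,"grip":1}
    - {"x":-0.205,"y":0.547,"z":-0.24,"ax":0,"ay":0,"az":0,"grip":1}
    - {"x":-0.205,"y":0.547,"z":-0.24,"ax":0,"ay":0,"az":0,"grip":1}

```text
time: 5.35
tool_pos: [0.4695, 0.032, 0.1569]
tcp_rot: [-3.114, -0.409, 0.001]
wrist_force: [0.4, 1.4, -0.5]
width: 0.308
grip_force: 40.0
```

```bash
python3 - <<'E'
from h import *
s=bot.read_state();print(s['time'],s['tool_pos'],s['width'],s['grip_force'],s['wrist_force'])
import pickle
cs={n:cam(n) for n in ['scene','side','wrist']}; pickle.dump(cs,open('c2.pkl','wb'))
o=np.zeros((600,800,3),np.uint8)
o[:384,:512]=cs['wrist']['img']
S=cs['scene'];D=cs['side']
for c,(u,v),X in [(S,(0,386),0),(D,(514,0),0)]:
    p=proj(c,(.471,.033,.06)).astype(int); r=c['img'][p[1]-30:p[1]+30,p[0]-40:p[0]+40]; print(p)
    if c is S: o[386:386+210,0:280]=cv2.resize(r,None,fx=3.5,fy=3.5,interpolation=cv2.INTER_CUBIC)
    else: o[386:386+210,300:580]=cv2.resize(r,None,fx=3.5,fy=3.5,interpolation=cv2.INTER_CUBIC)
cv2.imwrite('pics/m3.png',o[:,:,::-1])
a={}
for n in ['scene','side']:
    for st,ce,m in blobs(cs[n],(105,140,25),(135,255,255),30): print(n,st.tolist(),ce.round(1))
E
```

```text
5.35 [0.46949232 0.0319947  0.15688259] 0.3080890222392193 39.97496319352649 [ 0.38004075  1.36792702 -0.45193477]
[267 193]
[263 227]
scene [261, 175, 13, 16, 142] [266.9 183.3]
scene [348, 189, 17, 20, 248] [356.6 199. ]
scene [322, 207, 9, 11, 76] [326.2 212.1]
side [257, 208, 17, 13, 170] [265.2 214. ]
side [261, 291, 15, 18, 190] [268.1 300.3]
side [290, 316, 28, 35, 709] [304.3 334.3]
```

View pics/m3.png

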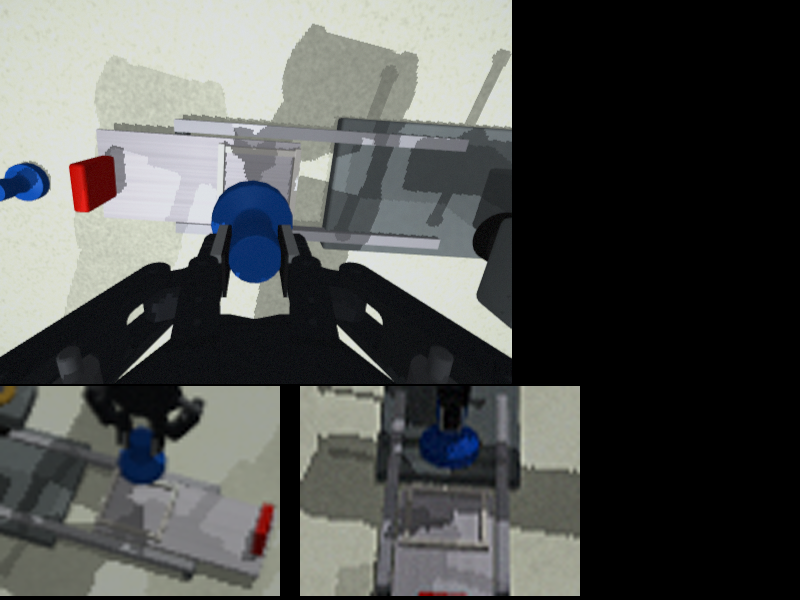

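The embosser is held with its base centred at about (252,221) in the wrist view. The nest's far fence corners are at (220,142) and (299,147).

```bash
python3 - <<'E'
from h import *
import pickle
cs=pickle.load(open('c2.pkl','rb'));c=cs['wrist']
a=onz(c,219.5,143,.036);b=onz(c,298.5,147.5,.036);d=b-a;L=np.linalg.norm(d);d/=L
n=np.array([d[1],-d[0],0]); n*= np.sign(-n[0])
print('yaw',np.degrees(np.arctan2(d[0],-d[1])),L,'nest',(a+b)/2+n*.039,a,b)
print('base',onz(c,252.5,221,.128), onz(c,212,221,.13)-onz(c,293,221,.13))
for n2,ce in [('scene',(266.9,183.3)),('side',(265.2,214.))]: print(onz(cs[n2],*ce,.135))
st=[b for b in blobs(c,(0,180,80),(6,255,255),30)]
for s,ce,m in st: print(s.tolist(),ce)
print('tab top edge',onz(c,71,165,.08),onz(c,77,212,.08),onz(c,89,211,.08),onz(c,84,162,.08))
E
```

```text
yaw 11.948054116425183 0.0775904158645587 nest [0.47256869 0.03169125 0.036     ] [0.50269221 0.07771995 0.036     ] [0.51875535 0.00181048 0.036     ]
base [0.46888209 0.03452846 0.128     ] [-0.01451059  0.05346298  0.        ]
[0.47056393 0.0297999  0.135     ]
[0.46388741 0.0493525  0.135     ]
[69, 156, 47, 56, 1813] [ 91.31660232 182.862107  ]
tab top edge [0.45844723 0.18877185 0.08      ] [0.41746417 0.18045631 0.08      ] [0.42116441 0.17038499 0.08      ] [0.4638389  0.17853843 0.08      ]
```

Call:
step_arm:
  series:
    - {"x":0.004,"y":0.001,"z":0.05,"ax":0,"ay":0,"az":0,"grip":1}
    - {"x":0.004,"y":0.001,"z":0.09,"ax":0,"ay":0,"az":0,"grip":1}
    - {"x":0.004,"y":0.001,"z":0.13,"ax":0,"ay":0,"az":0,"grip":1}
    - {"x":0.004,"y":0.001,"z":0.155,"ax":0,"ay":0,"az":0,"grip":1}
    - {"x":0.004,"y":0.001,"z":0.17,"ax":0,"ay":0,"az":0,"grip":1}
    - {"x":0.004,"y":0.001,"z":0.18,"ax":0,"ay":0,"az":0,"grip":1}
    - {"x":0.004,"y":0.001,"z":0.18,"ax":0,"ay":0,"az":0,"grip":1}
    - {"x":0.004,"y":0.001,"z":0.18,"ax":0,"ay":0,"az":0,"grip":1}

```text
time: 6.3
tool_pos: [0.4727, 0.0327, 0.0679]
tcp_rot: [3.114, 0.413, 0.002]
wrist_force: [0.4, 0.1, -0.9]
width: 0.309
grip_force: 40.0
```

```bash
python3 - <<'E'
from h import *
s=bot.read_state();print(s['time'],s['tool_pos'],s['wrist_force'],s['width'])
import pickle
c=cam('wrist')
cv2.imwrite('pics/w4.png',c['img'][:,:,::-1])
E
```

```text
6.3 [0.4727387  0.03271264 0.0679042 ] [ 0.44456597  0.05039064 -0.87371656] 0.3085791363742025
```

View pics/w4.png

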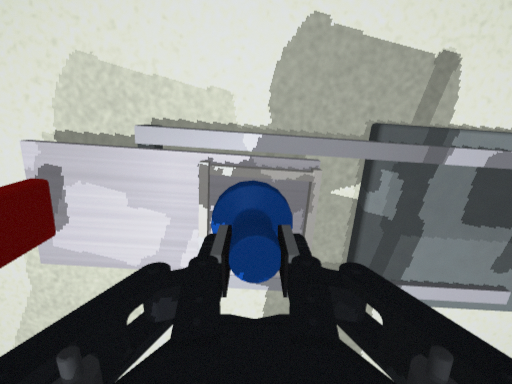

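The embosser's base spans columns 212 to 293, a little left of the fence's centre (outer corners at about (203,161) and (320,165)). I'll measure the offset.

```bash
python3 - <<'E'
from h import *
c=cam('wrist')
for st,ce,m in blobs(c,(105,140,25),(135,255,255),500):
    ys,xs=np.nonzero(m)
    print(st.tolist())
    for y in range(200,232,6): print(y,xs[ys==y].min(),xs[ys==y].max())
a=onz(c,201,161.5,.036);b=onz(c,320,165.5,.036);d=b-a;L=np.linalg.norm(d);d/=L
n=np.array([d[1],-d[0],0]); n*= np.sign(-n[0])
nc=(a+b)/2+n*.039
B=onz(c,252.5,181+40.5,.042); t=onz(c,252.5,181,.042)
print('L',L,'yaw',np.degrees(np.arctan2(d[0],-d[1])),'nest',nc,'base',B,'far edge->centre',t+np.array([-.028,-.003,0]))
g=cv2.cvtColor(c['img'],cv2.COLOR_RGB2GRAY)
print('row 185',g[185,195:216].tolist(),g[185,298:326].tolist())
print('row 205',g[205,195:216].tolist(),g[205,298:326].tolist())
print('col',g[150:184,240].tolist())
E
```

```text
[211, 181, 81, 102, 5573]
200 218 285
206 215 288
212 213 290
218 212 291
224 211 291
230 212 277
L 0.0787879501590518 yaw 13.212809594862671 nest [0.47356496 0.03015571 0.036     ] base [0.47268837 0.03415581 0.042     ] far edge->centre [0.47206009 0.03851759 0.042     ]
row 185 [208, 208, 207, 199, 129, 128, 127, 127, 128, 128, 128, 128, 122, 83, 95, 113, 111, 112, 112, 112, 112] [115, 115, 116, 116, 116, 117, 116, 116, 116, 115, 104, 87, 89, 114, 128, 127, 132, 160, 164, 161, 161, 159, 155, 151, 155, 155, 154, 156]
row 205 [210, 211, 209, 215, 228, 228, 227, 220, 128, 126, 127, 124, 102, 87, 104, 120, 161, 160, 154, 99, 43] [111, 111, 111, 112, 111, 112, 110, 109, 93, 85, 97, 126, 126, 129, 147, 149, 159, 159, 161, 161, 161, 161, 159, 158, 157, 156, 155, 157]
col [171, 131, 133, 127, 103, 160, 219, 219, 218, 217, 214, 183, 115, 116, 115, 108, 94, 105, 123, 129, 128, 129, 129, 128, 130, 127, 125, 120, 117, 118, 117, 98, 46, 34]
```

Call:
step_arm:
  series:
    - {"x":0,"y":0.006,"z":0,"ax":0,"ay":0,"az":0,"grip":1}
    - {"x":0,"y":0.006,"z":0.002,"ax":0,"ay":0,"az":0,"grip":1}
    - {"x":0,"y":0.006,"z":0.002,"ax":0,"ay":0,"az":0,"grip":1}
    - {"x":0,"y":0.006,"z":0.002,"ax":0,"ay":0,"az":0,"grip":-1}
    - {"x":0,"y":0.006,"z":0.002,"ax":0,"ay":0,"az":0,"grip":-1}
    - {"x":0,"y":0.006,"z":0.002,"ax":0,"ay":0,"az":0,"grip":-1}
    - {"x":0,"y":0.006,"z":0.002,"ax":0,"ay":0,"az":0,"grip":-1}
    - {"x":0,"y":0.006,"z":0.002,"ax":0,"ay":0,"az":0,"grip":-1}
    - {"x":0,"y":0.006,"z":-0.1,"ax":0,"ay":0,"az":0,"grip":-1}
    - {"x":0,"y":0.006,"z":-0.18,"ax":0,"ay":0,"az":0,"grip":-1}
    - {"x":0,"y":0.006,"z":-0.18,"ax":0,"ay":0,"az":0,"grip":-1}
    - {"x":0,"y":0.006,"z":-0.18,"ax":0,"ay":0,"az":0,"grip":-1}

```text
time: 7.6
tool_pos: [0.4739, 0.0297, 0.1587]
tcp_rot: [3.114, 0.413, 0.005]
wrist_force: [-1.3, -0.7, -0.2]
width: 0.997
grip_force: 0.0
```

```bash
python3 - <<'E'
from h import *
s=bot.read_state();print(s['time'],s['tool_pos'],s['q'].round(2),s['wrist_force'],s['width'])
c=cam('wrist')
cv2.imwrite('pics/w5.png',c['img'][:,:,::-1])
S=cam('scene');D=cam('side')
for n,q in [('w',c),('S',S),('D',D)]:
    for st,ce,m in blobs(q,(105,140,25),(135,255,255),60): print(n,st.tolist(),ce)
o=c['t'];print(-c['R'].T@c['t'])
rel([(.435,.235,.20),(.435,.235,.06)])
E
```

```text
7.6 [0.47393282 0.02974545 0.15866877] [ 0.01 -0.06  2.1   0.    1.1   1.32] [-1.33147322 -0.7452223  -0.23140567] 0.9971624000138027
w [225, 161, 54, 58, 2343] [251.82244985 188.29534784]
w [0, 167, 47, 36, 1369] [ 22.41124909 185.27611395]
S [260, 188, 13, 15, 139] [265.8705036  195.63309353]
S [348, 189, 17, 20, 249] [356.58634538 198.95180723]
S [322, 207, 9, 11, 76] [326.23684211 212.07894737]
D [256, 220, 16, 20, 233] [263.5193133  230.73819742]
D [261, 291, 15, 18, 190] [268.11578947 300.33684211]
D [290, 316, 28, 35, 709] [304.2538787 334.2877292]
[0.54132811 0.04841849 0.30126916]
[0.435, 0.235, 0.2] -> [0.0365, -0.4154, -0.0887]
[0.435, 0.235, 0.06] -> [0.0373, -0.4152, 0.1913]
```

View pics/w5.png

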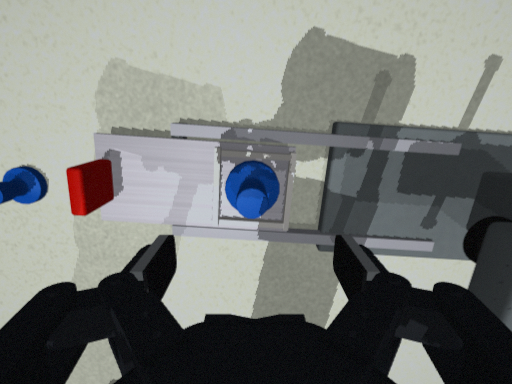

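The embosser stands upright in the nest with the fingers clear. Next I close the fingers, move beyond the tab and push the tray in.

Call:
step_arm:
  series:
    - {"x":0.008,"y":-0.1,"z":0,"ax":0,"ay":0,"az":0,"grip":1}
    - {"x":0.016,"y":-0.2,"z":0,"ax":0,"ay":0,"az":0,"grip":1}
    - {"x":0.025,"y":-0.3,"z":0,"ax":0,"ay":0,"az":0,"grip":1}
    - {"x":0.034,"y":-0.407,"z":0,"ax":0,"ay":0,"az":0,"grip":1}
    - {"x":0.034,"y":-0.407,"z":0,"ax":0,"ay":0,"az":0,"grip":1}
    - {"x":0.034,"y":-0.407,"z":0.05,"ax":0,"ay":0,"az":0,"grip":1}
    - {"x":0.034,"y":-0.407,"z":0.1,"ax":0,"ay":0,"az":0,"grip":1}
    - {"x":0.034,"y":-0.407,"z":0.15,"ax":0,"ay":0,"az":0,"grip":1}
    - {"x":0.034,"y":-0.407,"z":0.197,"ax":0,"ay":0,"az":0,"grip":1}
    - {"x":0.034,"y":-0.407,"z":0.197,"ax":0,"ay":0,"az":0,"grip":1}
    - {"x":0.034,"y":-0.407,"z":0.197,"ax":0,"ay":0,"az":0,"grip":1}

```text
time: 8.85
tool_pos: [0.4351, 0.2296, 0.0575]
tcp_rot: [3.113, 0.412, -0.005]
wrist_force: [0.3, -0.6, 0.3]
width: -0.0
grip_force: 0.0
```

Call:
step_arm:
  series:
    - {"x":0,"y":0.02,"z":0,"ax":0,"ay":0,"az":0,"grip":1}
    - {"x":-0.002,"y":0.03,"z":0,"ax":0,"ay":0,"az":0,"grip":1}
    - {"x":-0.003,"y":0.04,"z":0,"ax":0,"ay":0,"az":0,"grip":1}
    - {"x":-0.004,"y":0.05,"z":0,"ax":0,"ay":0,"az":0,"grip":1}
    - {"x":-0.005,"y":0.06,"z":0,"ax":0,"ay":0,"az":0,"grip":1}
    - {"x":-0.006,"y":0.075,"z":0,"ax":0,"ay":0,"az":0,"grip":1}
    - {"x":-0.008,"y":0.095,"z":0,"ax":0,"ay":0,"az":0,"grip":1}
    - {"x":-0.01,"y":0.12,"z":0,"ax":0,"ay":0,"az":0,"grip":1}
    - {"x":-0.012,"y":0.145,"z":0,"ax":0,"ay":0,"az":0,"grip":1}
    - {"x":-0.014,"y":0.17,"z":0,"ax":0,"ay":0,"az":0,"grip":1}
    - {"x":-0.016,"y":0.19,"z":0,"ax":0,"ay":0,"az":0,"grip":1}
    - {"x":-0.017,"y":0.205,"z":0,"ax":0,"ay":0,"az":0,"grip":1}

```text
time: 10.05
tool_pos: [0.4547, 0.1282, 0.0586]
tcp_rot: [3.114, 0.412, -0.001]
wrist_force: [1.1, 2.6, 2.5]
width: -0.001
grip_force: 1.6
```

```bash
python3 - <<'E'
from h import *
s=bot.read_state();print(s['time'],s['tool_pos'],s['q'].round(2),s['wrist_force'],s['width'])
c=cam('wrist');cv2.imwrite('pics/w6.png',c['img'][:,:,::-1])
for st,ce,m in blobs(c,(0,180,80),(6,255,255),30): print('red',st.tolist(),ce, onz(c,*ce,.08))
for st,ce,m in blobs(c,(105,140,25),(135,255,255),60): print('blue',st.tolist(),ce)
E
```

```text
10.05 [0.45469863 0.1282181  0.05859608] [ 0.22  0.06  2.19 -0.    0.89  1.53] [1.07886351 2.61048427 2.53957143] -0.0013949508136491583
red [279, 200, 32, 70, 1308] [294.9235474 236.2117737] [0.47166801 0.11215786 0.08      ]
blue [0, 198, 81, 66, 3383] [ 39.77386935 229.66656813]
blue [460, 202, 52, 81, 3234] [489.75572047 242.08967223]
```

Call:
step_arm:
  series:
    - {"x":-0.002,"y":0.025,"z":0,"ax":0,"ay":0,"az":0,"grip":1}
    - {"x":-0.004,"y":0.05,"z":0,"ax":0,"ay":0,"az":0,"grip":1}
    - {"x":-0.006,"y":0.075,"z":0,"ax":0,"ay":0,"az":0,"grip":1}
    - {"x":-0.008,"y":0.1,"z":0,"ax":0,"ay":0,"az":0,"grip":1}
    - {"x":-0.01,"y":0.125,"z":0,"ax":0,"ay":0,"az":0,"grip":1}
    - {"x":-0.012,"y":0.145,"z":0,"ax":0,"ay":0,"az":0,"grip":1}
    - {"x":-0.013,"y":0.16,"z":0,"ax":0,"ay":0,"az":0,"grip":1}
    - {"x":-0.014,"y":0.17,"z":0,"ax":0,"ay":0,"az":0,"grip":1}
    - {"x":-0.014,"y":0.177,"z":0,"ax":0,"ay":0,"az":0,"grip":1}
    - {"x":-0.014,"y":0.177,"z":0,"ax":0,"ay":0,"az":0,"grip":1}

```text
time: 11.1
tool_pos: [0.4706, 0.0414, 0.0586]
tcp_rot: [3.114, 0.413, -0.002]
wrist_force: [-0.5, -0.3, -0.7]
width: -0.005
grip_force: 0.0
```

Call:
step_arm:
  series:
    - {"x":0,"y":0.006,"z":0,"ax":0,"ay":0,"az":0,"grip":1}
    - {"x":0,"y":0.012,"z":0,"ax":0,"ay":0,"az":0,"grip":1}
    - {"x":0,"y":0.016,"z":0,"ax":0,"ay":0,"az":0,"grip":1}
    - {"x":0,"y":0.016,"z":0,"ax":0,"ay":0,"az":0,"grip":1}

```text
time: 11.5
tool_pos: [0.4722, 0.0347, 0.0585]
tcp_rot: [-3.113, -0.413, 0.003]
wrist_force: [-3.1, 3.9, 1.9]
width: 0.001
grip_force: 2.1
```

Call:
step_arm:
  series:
    - {"x":0,"y":0.004,"z":0,"ax":0,"ay":0,"az":0,"grip":1}
    - {"x":0,"y":0.008,"z":0,"ax":0,"ay":0,"az":0,"grip":1}
    - {"x":0,"y":0.008,"z":0,"ax":0,"ay":0,"az":0,"grip":1}

```text
time: 11.8
tool_pos: [0.4722, 0.0343, 0.0585]
tcp_rot: [-3.107, -0.408, 0.005]
wrist_force: [-6.3, 18.1, 4.6]
width: 0.0
grip_force: 9.8
```

Call:
step_arm:
  series:
    - {"x":0,"y":0.004,"z":0,"ax":0,"ay":0,"az":0,"grip":1}
    - {"x":0,"y":0.006,"z":0,"ax":0,"ay":0,"az":0,"grip":1}
    - {"x":0,"y":0.006,"z":0,"ax":0,"ay":0,"az":0,"grip":1}

```text
time: 12.1
tool_pos: [0.4722, 0.0341, 0.0585]
tcp_rot: [-3.103, -0.405, 0.006]
wrist_force: [-8.6, 29.3, 7.8]
width: -0.004
grip_force: 15.5
```

```bash
python3 - <<'E'
from h import *
s=bot.read_state();print(s['time'],s['tool_pos'],s['wrist_force'])
S=cam('scene');D=cam('side');c=cam('wrist')
import pickle;pickle.dump((S,D,c),open('c6.pkl','wb'))
o=np.zeros((600,800,3),np.uint8)
for k,q in enumerate((S,D)):
    p=proj(q,(.495,-.11,.13)).astype(int); r=q['img'][p[1]-45:p[1]+45,p[0]-40:p[0]+40]; print(p)
    o[:450,k*400:k*400+400]=cv2.resize(r,None,fx=5,fy=5,interpolation=cv2.INTER_CUBIC)
cv2.imwrite('pics/m6.png',o[:450,:,::-1])
E
```

```text
12.1 [0.47224132 0.03413516 0.05854082] [-8.5554456  29.3406931   7.77523584]
[234 174]
[266 186]
```

View pics/m6.png

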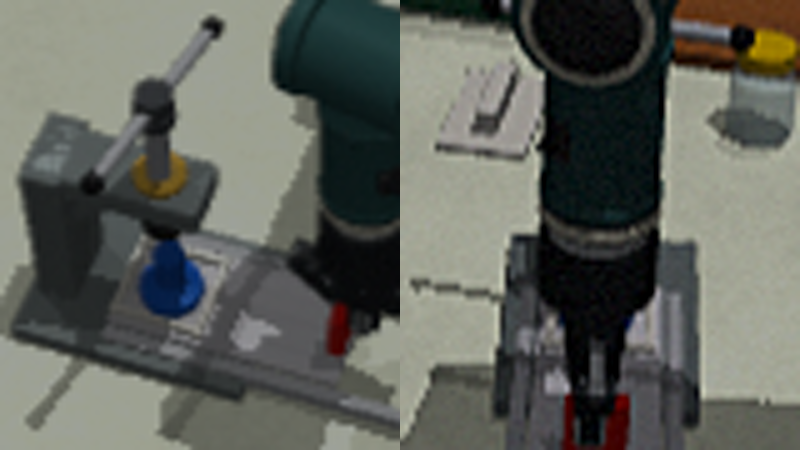

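The tray is home: it stopped at 29 N, and the scene crop shows the embosser upright under the foot at about (172,270). I'll back off, rise and go to the far (+x) end of the T-bar.

Call:
step_arm:
  series:
    - {"x":0,"y":-0.04,"z":0,"ax":0,"ay":0,"az":0,"grip":1}
    - {"x":0,"y":-0.09,"z":0,"ax":0,"ay":0,"az":0,"grip":1}
    - {"x":0,"y":-0.09,"z":-0.1,"ax":0,"ay":0,"az":0,"grip":1}
    - {"x":0,"y":-0.09,"z":-0.2,"ax":0,"ay":0,"az":0,"grip":1}
    - {"x":0,"y":-0.09,"z":-0.3,"ax":0,"ay":0,"az":0,"grip":1}
    - {"x":0,"y":-0.09,"z":-0.4,"ax":0,"ay":0,"az":0,"grip":1}
    - {"x":0,"y":-0.09,"z":-0.5,"ax":0,"ay":0,"az":0,"grip":1}
    - {"x":0,"y":-0.09,"z":-0.6,"ax":0,"ay":0,"az":0,"grip":1}
    - {"x":0,"y":-0.09,"z":-0.68,"ax":0,"ay":0,"az":0,"grip":1}
    - {"x":0,"y":-0.09,"z":-0.68,"ax":0,"ay":0,"az":0,"grip":1}

```text
time: 13.25
tool_pos: [0.4662, 0.0709, 0.4068]
tcp_rot: [3.113, 0.413, 0.022]
wrist_force: [-0.1, -0.3, 0.2]
width: 0.004
grip_force: 0.0
```

Call:
step_arm:
  series:
    - {"x":0.04,"y":0.1,"z":0,"ax":0,"ay":0,"az":0,"grip":1}
    - {"x":0.08,"y":0.19,"z":0,"ax":0,"ay":0,"az":0,"grip":1}
    - {"x":0.11,"y":0.28,"z":0,"ax":0,"ay":0,"az":0,"grip":1}
    - {"x":0.13,"y":0.36,"z":0,"ax":0,"ay":0,"az":0,"grip":1}
    - {"x":0.13,"y":0.39,"z":0,"ax":0,"ay":0,"az":0,"grip":1}
    - {"x":0.13,"y":0.39,"z":0,"ax":0,"ay":0,"az":0,"grip":1}
    - {"x":0.13,"y":0.39,"z":0,"ax":0,"ay":0,"az":0,"grip":1}

```text
time: 13.95
tool_pos: [0.5763, -0.0999, 0.3981]
tcp_rot: [-3.114, -0.412, 0.001]
wrist_force: [-0.0, 0.3, -0.1]
width: 0.004
grip_force: 0.0
```

```bash
python3 - <<'E'
from h import *
s=bot.read_state();print(s['time'],s['tool_pos'],s['q'].round(2),s['wrist_force'])
print(Ro.from_rotvec(s['tcp_rot']).as_matrix().round(3).tolist())
rel([(.5765,-.1,.4),(.5765,-.1,.262),(.5765,-.115,.262)])
S,D,w=cam('scene'),cam('side'),cam('wrist')
import pickle;pickle.dump((S,D,w),open('c7.pkl','wb'))
cv2.imwrite('pics/w7.png',w['img'][:,:,::-1])
for q in (S,D): print(proj(q,(.5765,-.1,.262)))
E
```

```text
13.95 [ 0.5763056  -0.09986201  0.39812055] [-0.21  0.04  1.56  0.    1.54  1.09] [-0.02736441  0.34914877 -0.06168461]
[[0.966, 0.26, -0.001], [0.26, -0.966, 0.001], [-0.001, -0.001, -1.0]]
[0.5765, -0.1, 0.4] -> [0.0003, 0.0004, -0.0038]
[0.5765, -0.1, 0.262] -> [0.0005, 0.0006, 0.2722]
[0.5765, -0.115, 0.262] -> [-0.0073, 0.0296, 0.2722]
[223.68363264 170.6846177 ]
[244.00126629 152.12520779]
```

```bash
cat >> h.py <<'E'
C=np.array([.501,-.1435]); T=np.array([[.965,.261],[.261,-.965]])
def arc(p0,ths,z0,th0,rad=.078,k=.008):
    # rows: tool units relative to p0, finger angles ths(deg); z follows the screw
    p0=np.array(p0)
    for t in ths:
        a=np.radians(t); q=C+rad*np.array([np.cos(a),np.sin(a)]); z=z0-k*np.radians(th0-t)
        u=T@(q-p0[:2]); print(t,'{"x": %.3f, "y": %.3f, "z": %.3f}'%(u[0]/.5,u[1]/.5,(p0[2]-z)/.5))
    print('end',q,z); return np.array([*q,z])
E
python3 - <<'E'
from h import *
p=np.array([.5763,-.0999,.3981])
print('A');p=arc(p,[28,22,16],.262,16)
print('B');p=arc(p,[8,0,-8,-16,-24,-32,-40,-48,-56,-64,-70,-74],.262,16)
print('C');p=arc(p,[-82,-90,-98,-106,-114,-122,-130,-138,-146,-152,-156,-156],.262,16)
E
```

```text
A
28 {"x": -0.016, "y": 0.010, "z": 0.269}
22 {"x": -0.013, "y": 0.026, "z": 0.271}
16 {"x": -0.012, "y": 0.042, "z": 0.272}
end [ 0.57597841 -0.12200029] 0.262
B
8 {"x": -0.001, "y": 0.022, "z": 0.002}
0 {"x": -0.005, "y": 0.043, "z": 0.004}
-8 {"x": -0.013, "y": 0.064, "z": 0.007}
-16 {"x": -0.022, "y": 0.083, "z": 0.009}
-24 {"x": -0.035, "y": 0.101, "z": 0.011}
-32 {"x": -0.050, "y": 0.117, "z": 0.013}
-40 {"x": -0.067, "y": 0.130, "z": 0.016}
-48 {"x": -0.085, "y": 0.141, "z": 0.018}
-56 {"x": -0.106, "y": 0.150, "z": 0.020}
-64 {"x": -0.127, "y": 0.156, "z": 0.022}
-70 {"x": -0.143, "y": 0.158, "z": 0.024}
-74 {"x": -0.154, "y": 0.158, "z": 0.025}
end [ 0.52249971 -0.21847841] 0.24943362938564084
C
-82 {"x": -0.022, "y": -0.001, "z": 0.002}
-90 {"x": -0.043, "y": -0.005, "z": 0.004}
-98 {"x": -0.064, "y": -0.013, "z": 0.007}
-106 {"x": -0.083, "y": -0.022, "z": 0.009}
-114 {"x": -0.101, "y": -0.035, "z": 0.011}
-122 {"x": -0.117, "y": -0.050, "z": 0.013}
-130 {"x": -0.130, "y": -0.067, "z": 0.016}
-138 {"x": -0.141, "y": -0.085, "z": 0.018}
-146 {"x": -0.150, "y": -0.106, "z": 0.020}
-152 {"x": -0.154, "y": -0.121, "z": 0.022}
-156 {"x": -0.156, "y": -0.132, "z": 0.023}
-156 {"x": -0.156, "y": -0.132, "z": 0.023}
end [ 0.42974345 -0.17522546] 0.23798426949255802
```

Call:
step_arm:
  series:
    - {"x":-0.01,"y":0,"z":0.09,"ax":0,"ay":0,"az":0,"grip":1}
    - {"x":-0.01,"y":0,"z":0.18,"ax":0,"ay":0,"az":0,"grip":1}
    - {"x":-0.015,"y":0,"z":0.272,"ax":0,"ay":0,"az":0,"grip":1}
    - {"x":-0.015,"y":0,"z":0.272,"ax":0,"ay":0,"az":0,"grip":1}
    - {"x":-0.016,"y":0.01,"z":0.272,"ax":0,"ay":0,"az":0,"grip":1}
    - {"x":-0.013,"y":0.026,"z":0.272,"ax":0,"ay":0,"az":0,"grip":1}
    - {"x":-0.012,"y":0.042,"z":0.272,"ax":0,"ay":0,"az":0,"grip":1}

```text
time: 14.8
tool_pos: [0.5781, -0.1216, 0.2668]
tcp_rot: [-3.114, -0.414, -0.007]
wrist_force: [-5.2, 7.5, 2.8]
width: -0.001
grip_force: 3.6
```

Call:
step_arm:
  series:
    - {"x":-0.001,"y":0.022,"z":0.002,"ax":0,"ay":0,"az":0,"grip":1}
    - {"x":-0.005,"y":0.043,"z":0.004,"ax":0,"ay":0,"az":0,"grip":1}
    - {"x":-0.013,"y":0.064,"z":0.007,"ax":0,"ay":0,"az":0,"grip":1}
    - {"x":-0.022,"y":0.083,"z":0.009,"ax":0,"ay":0,"az":0,"grip":1}
    - {"x":-0.035,"y":0.101,"z":0.011,"ax":0,"ay":0,"az":0,"grip":1}
    - {"x":-0.05,"y":0.117,"z":0.013,"ax":0,"ay":0,"az":0,"grip":1}
    - {"x":-0.067,"y":0.13,"z":0.016,"ax":0,"ay":0,"az":0,"grip":1}
    - {"x":-0.085,"y":0.141,"z":0.018,"ax":0,"ay":0,"az":0,"grip":1}
    - {"x":-0.106,"y":0.15,"z":0.02,"ax":0,"ay":0,"az":0,"grip":1}
    - {"x":-0.127,"y":0.156,"z":0.022,"ax":0,"ay":0,"az":0,"grip":1}
    - {"x":-0.143,"y":0.158,"z":0.024,"ax":0,"ay":0,"az":0,"grip":1}
    - {"x":-0.154,"y":0.158,"z":0.025,"ax":0,"ay":0,"az":0,"grip":1}

```text
time: 16.0
tool_pos: [0.5257, -0.2177, 0.2529]
tcp_rot: [-3.113, -0.412, -0.012]
wrist_force: [6.8, 7.1, -3.2]
width: -0.001
grip_force: 3.8
```

```bash
cat >> h.py <<'E'
def st():
    s=bot.read_state();p=s['tool_pos'];r=p[:2]-C;F=s['wrist_force']
    print('t',s['time'],p.round(4),'F',F.round(1),'M',s['torque'].round(2),'rad',np.hypot(*r).round(4),'th',np.degrees(np.arctan2(r[1],r[0])).round(1),'tau',round(r[0]*F[1]-r[1]*F[0],3)); return s
def balls():
    # dark ball ends of the bar: look at both cameras, near a ring of radius 86 mm about the axis
    pass
E
python3 - <<'E'
from h import *
st()
S,D=cam('scene'),cam('side')
o=np.zeros((600,800,3),np.uint8)
for k,q in enumerate((S,D)):
    p=proj(q,(.495,-.14,.22)).astype(int); r=q['img'][p[1]-50:p[1]+50,p[0]-40:p[0]+40]; print(p)
    o[:500,k*400:k*400+400]=cv2.resize(r,None,fx=5,fy=5,interpolation=cv2.INTER_CUBIC)
cv2.imwrite('pics/m8.png',o[:500,:,::-1])
E
```

```text
t 16.0 [ 0.5257 -0.2177  0.2529] F [ 6.8  7.1 -3.2] M [ 1.15 -0.92 -0.03] rad 0.0782 th -71.6 tau 0.681
[226 158]
[269 160]
```

View pics/m8.png

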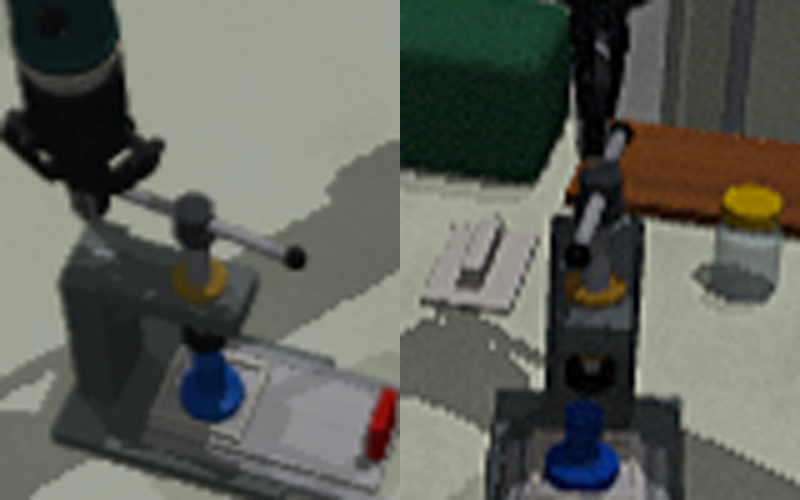

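The crop shows the bar turned by about 90° with its near ball at (293,257), and a gap remaining between the foot and the blue grip. I'll finish the half turn.

Call:
step_arm:
  series:
    - {"x":-0.022,"y":-0.001,"z":0.002,"ax":0,"ay":0,"az":0,"grip":1}
    - {"x":-0.043,"y":-0.005,"z":0.004,"ax":0,"ay":0,"az":0,"grip":1}
    - {"x":-0.064,"y":-0.013,"z":0.007,"ax":0,"ay":0,"az":0,"grip":1}
    - {"x":-0.083,"y":-0.022,"z":0.009,"ax":0,"ay":0,"az":0,"grip":1}
    - {"x":-0.101,"y":-0.035,"z":0.011,"ax":0,"ay":0,"az":0,"grip":1}
    - {"x":-0.117,"y":-0.05,"z":0.013,"ax":0,"ay":0,"az":0,"grip":1}
    - {"x":-0.13,"y":-0.067,"z":0.016,"ax":0,"ay":0,"az":0,"grip":1}

```text
time: 16.8
tool_pos: [0.4565, -0.2054, 0.2476]
tcp_rot: [3.107, 0.411, 0.021]
wrist_force: [8.9, -1.3, 1.2]
width: -0.003
grip_force: 3.7
```

```bash
python3 -c "from h import *; st()"
```

```text
t 16.8 [ 0.4565 -0.2054  0.2476] F [ 8.9 -1.3  1.2] M [-0.27 -1.23 -0.07] rad 0.0762 th -125.7 tau 0.61
```

Call:
step_arm:
  series:
    - {"x":-0.011,"y":-0.018,"z":0.002,"ax":0,"ay":0,"az":0,"grip":1}
    - {"x":-0.02,"y":-0.039,"z":0.004,"ax":0,"ay":0,"az":0,"grip":1}
    - {"x":-0.024,"y":-0.054,"z":0.006,"ax":0,"ay":0,"az":0,"grip":1}
    - {"x":-0.026,"y":-0.065,"z":0.007,"ax":0,"ay":0,"az":0,"grip":1}
    - {"x":-0.026,"y":-0.065,"z":0.007,"ax":0,"ay":0,"az":0,"grip":1}

```text
time: 17.3
tool_pos: [0.4362, -0.1773, 0.2444]
tcp_rot: [3.107, 0.411, 0.023]
wrist_force: [9.0, -0.7, 0.0]
width: 0.003
grip_force: 3.9
```

```bash
cat >> h.py <<'E'
def barfit(zb):
    # bar angle: the steel bar's balls are dark; sample darkness on the ring r=86 mm at height zb in both cameras
    S,D=cam('scene'),cam('side'); ang=np.arange(0,360,1.); out=[]
    for q in (S,D):
        g=cv2.GaussianBlur(cv2.cvtColor(q['img'],cv2.COLOR_RGB2GRAY),(3,3),0).astype(float)
        v=np.array([g[tuple(np.round(proj(q,(C[0]+.086*np.cos(a),C[1]+.086*np.sin(a),zb))[::-1]).astype(int))] for a in np.radians(ang)])
        out.append(v)
    return ang,out,S,D
E
python3 - <<'E'
from h import *
st()
a,o,S,D=barfit(.2555)
for v in o: print([int(x) for x in v[::6]])
import pickle;pickle.dump((S,D),open('c9.pkl','wb'))
E
```

```text
t 17.3 [ 0.4362 -0.1773  0.2444] F [ 9.  -0.7  0. ] M [-0.14 -1.42 -0.05] rad 0.073 th -152.5 tau 0.35
[36, 36, 18, 14, 31, 38, 44, 57, 79, 66, 56, 93, 106, 104, 104, 104, 102, 103, 104, 104, 104, 127, 156, 158, 158, 158, 158, 158, 159, 159, 158, 145, 52, 19, 11, 24, 34, 95, 158, 158, 158, 158, 157, 158, 158, 157, 157, 156, 150, 133, 127, 88, 60, 58, 64, 62, 52, 46, 37, 36]
[109, 72, 6, 9, 44, 144, 146, 149, 78, 134, 145, 145, 130, 111, 26, 42, 46, 48, 51, 40, 36, 156, 150, 150, 151, 151, 152, 136, 112, 96, 39, 16, 5, 6, 14, 19, 7, 5, 10, 51, 61, 61, 62, 63, 63, 63, 63, 63, 102, 159, 152, 56, 17, 21, 23, 22, 19, 21, 37, 79]
```

```bash
python3 - <<'E'
from h import *
p=np.array([.4297,-.1752,.238])
for q in [(.437,-.19,.238),(.437,-.19,.33),(.5366,-.0927,.33),(.5366,-.0927,.236)]:
    u=T@(np.array(q[:2])-p[:2])/.5; print(q,u.round(3),round((p[2]-q[2])/.5,3))
p=np.array([.5366,-.0927,.236])
print('B');p=arc(p,[50,45,40,35,30,25],.236,40,rad=.062)
E
```

```text
(0.437, -0.19, 0.238) [0.006 0.032] 0.0
(0.437, -0.19, 0.33) [0.006 0.032] -0.184
(0.5366, -0.0927, 0.33) [ 0.249 -0.103] -0.184
(0.5366, -0.0927, 0.236) [ 0.249 -0.103] 0.004
B
50 {"x": 0.006, "y": 0.009, "z": -0.003}
45 {"x": 0.012, "y": 0.018, "z": -0.001}
40 {"x": 0.017, "y": 0.027, "z": 0.000}
35 {"x": 0.021, "y": 0.037, "z": 0.001}
30 {"x": 0.025, "y": 0.048, "z": 0.003}
25 {"x": 0.027, "y": 0.058, "z": 0.004}
end [ 0.55719108 -0.11729767] 0.23390560489760678
```

Call:
step_arm:
  series:
    - {"x":0.006,"y":0.032,"z":0,"ax":0,"ay":0,"az":0,"grip":1}
    - {"x":0.006,"y":0.032,"z":-0.09,"ax":0,"ay":0,"az":0,"grip":1}
    - {"x":0.006,"y":0.032,"z":-0.184,"ax":0,"ay":0,"az":0,"grip":1}
    - {"x":0.006,"y":0.032,"z":-0.184,"ax":0,"ay":0,"az":0,"grip":1}
    - {"x":0.1,"y":-0.02,"z":-0.184,"ax":0,"ay":0,"az":0,"grip":1}
    - {"x":0.18,"y":-0.07,"z":-0.184,"ax":0,"ay":0,"az":0,"grip":1}
    - {"x":0.249,"y":-0.103,"z":-0.184,"ax":0,"ay":0,"az":0,"grip":1}
    - {"x":0.249,"y":-0.103,"z":-0.184,"ax":0,"ay":0,"az":0,"grip":1}
    - {"x":0.249,"y":-0.103,"z":-0.09,"ax":0,"ay":0,"az":0,"grip":1}
    - {"x":0.249,"y":-0.103,"z":0.004,"ax":0,"ay":0,"az":0,"grip":1}
    - {"x":0.249,"y":-0.103,"z":0.004,"ax":0,"ay":0,"az":0,"grip":1}
    - {"x":0.249,"y":-0.103,"z":0.004,"ax":0,"ay":0,"az":0,"grip":1}

```text
time: 18.6
tool_pos: [0.5366, -0.0938, 0.2371]
tcp_rot: [-3.114, -0.412, 0.002]
wrist_force: [0.5, -0.0, -0.8]
width: 0.003
grip_force: 0.0
```

```bash
python3 - <<'E'
from h import *
s=st()
import pickle
S,D=cam('scene'),cam('side'); pickle.dump((S,D),open('c10.pkl','wb'))
# foot: dark column above the blue grip, side view
for n,q in (('S',S),('D',D)):
    b=[x for x in blobs(q,(105,140,25),(135,255,255),60) if abs(x[1]-proj(q,(.501,-.1435,.06))).max()<20][0]; stt=b[0]
    u=int(round(proj(q,(.501,-.1435,.088))[0])); print(n,stt.tolist(),'proj top',proj(q,(.501,-.1435,.088)).round(1))
    for v in range(stt[1]-14,stt[1]+6): print(v,q['img'][v,u-1:u+2].mean(0).astype(int).tolist())
E
```

```text
t 18.6 [ 0.5366 -0.0938  0.2371] F [ 0.5 -0.  -0.8] M [-0.01 -0.02 -0.03] rad 0.0612 th 54.4 tau -0.026
S [222, 179, 13, 13, 123] proj top [226.9 177.7]
165 [36, 34, 30]
166 [46, 41, 30]
167 [50, 44, 29]
168 [50, 46, 33]
169 [66, 71, 70]
170 [61, 66, 66]
171 [39, 44, 44]
172 [33, 36, 37]
173 [33, 36, 36]
174 [43, 38, 24]
175 [48, 41, 23]
176 [22, 21, 17]
177 [9, 9, 9]
178 [7, 7, 7]
179 [7, 7, 6]
180 [5, 22, 53]
181 [5, 28, 66]
182 [5, 25, 59]
183 [2, 22, 54]
184 [4, 23, 53]
D [258, 190, 15, 19, 184] proj top [266.4 190.1]
176 [27, 28, 29]
177 [24, 26, 28]
178 [26, 28, 29]
179 [27, 28, 30]
180 [24, 26, 29]
181 [40, 40, 38]
182 [52, 42, 25]
183 [48, 34, 4]
184 [50, 43, 31]
185 [44, 45, 48]
186 [32, 34, 36]
187 [3, 1, 2]
188 [0, 1, 0]
189 [9, 5, 6]
190 [4, 5, 1]
191 [1, 10, 34]
192 [2, 20, 57]
193 [4, 21, 55]
194 [2, 16, 53]
195 [5, 18, 49]
```

Call:
step_arm:
  series:
    - {"x":0.006,"y":0.009,"z":0,"ax":0,"ay":0,"az":0,"grip":1}
    - {"x":0.012,"y":0.018,"z":0,"ax":0,"ay":0,"az":0,"grip":1}
    - {"x":0.017,"y":0.027,"z":0,"ax":0,"ay":0,"az":0,"grip":1}
    - {"x":0.021,"y":0.037,"z":0.001,"ax":0,"ay":0,"az":0,"grip":1}

```text
time: 19.1
tool_pos: [0.5517, -0.1068, 0.2373]
tcp_rot: [-3.111, -0.412, 0.001]
wrist_force: [-6.7, 8.3, 5.6]
width: 0.002
grip_force: 4.8
```

Call:
step_arm:
  series:
    - {"x":0.004,"y":0.011,"z":0.002,"ax":0,"ay":0,"az":0,"grip":1}
    - {"x":0.006,"y":0.021,"z":0.003,"ax":0,"ay":0,"az":0,"grip":1}

```text
time: 19.3
tool_pos: [0.556, -0.1149, 0.2347]
tcp_rot: [-3.108, -0.412, 0.006]
wrist_force: [-6.6, 9.9, 3.7]
width: -0.001
grip_force: 4.9
```

```bash
python3 - <<'E'
from h import *
st()
import pickle
S,D=pickle.load(open('c10.pkl','rb'))
for z in (.085,.09,.095,.1,.105): print(z,proj(D,(.501,-.1245,z)).round(1),proj(S,(.517,-.134,z)).round(1))
print('emb top near rim',proj(D,(.501,-.1295,.088)).round(1),proj(S,(.513,-.137,.088)).round(1))
p=np.array([.5572,-.1173,.234])
for i in range(6):
    t=25-12*i; print('call');p=arc(p,[t-4,t-8,t-12],.234,25,rad=.062)
E
```

```text
t 19.3 [ 0.556  -0.1149  0.2347] F [-6.6  9.9  3.7] M [ 1.36  0.97 -0.12] rad 0.062 th 27.5 tau 0.732
0.085 [265.3 193.6] [226.9 181.8]
0.09 [265.3 192.5] [226.8 181.1]
0.095 [265.4 191.4] [226.7 180.4]
0.1 [265.4 190.3] [226.7 179.8]
0.105 [265.5 189.2] [226.6 179.1]
emb top near rim [265.6 192.2] [226.7 180.4]
call
21 {"x": 0.001, "y": 0.009, "z": 0.001}
17 {"x": 0.002, "y": 0.017, "z": 0.002}
13 {"x": 0.002, "y": 0.026, "z": 0.003}
end [ 0.56141094 -0.12955303] 0.23232448391808547
call
9 {"x": -0.001, "y": 0.009, "z": 0.001}
5 {"x": -0.002, "y": 0.017, "z": 0.002}
1 {"x": -0.004, "y": 0.026, "z": 0.003}
end [ 0.56299056 -0.14241795] 0.2306489678361709
call
-3 {"x": -0.002, "y": 0.008, "z": 0.001}
-7 {"x": -0.005, "y": 0.016, "z": 0.002}
-11 {"x": -0.009, "y": 0.024, "z": 0.003}
end [ 0.56186089 -0.15533016] 0.22897345175425635
call
-15 {"x": -0.004, "y": 0.008, "z": 0.001}
-19 {"x": -0.009, "y": 0.015, "z": 0.002}
-23 {"x": -0.014, "y": 0.022, "z": 0.003}
end [ 0.5580713  -0.16772533] 0.2272979356723418
call
-27 {"x": -0.006, "y": 0.007, "z": 0.001}
-31 {"x": -0.012, "y": 0.013, "z": 0.002}
-35 {"x": -0.018, "y": 0.019, "z": 0.003}
end [ 0.55178743 -0.17906174] 0.22562241959042723
call
-39 {"x": -0.007, "y": 0.005, "z": 0.001}
-43 {"x": -0.014, "y": 0.010, "z": 0.002}
-47 {"x": -0.022, "y": 0.014, "z": 0.003}
end [ 0.5432839  -0.18884393] 0.22394690350851268
```

Call:
step_arm:
  series:
    - {"x":0.001,"y":0.009,"z":0.001,"ax":0,"ay":0,"az":0,"grip":1}
    - {"x":0.002,"y":0.017,"z":0.002,"ax":0,"ay":0,"az":0,"grip":1}
    - {"x":0.002,"y":0.026,"z":0.003,"ax":0,"ay":0,"az":0,"grip":1}

```text
time: 19.6
tool_pos: [0.5597, -0.1264, 0.2321]
tcp_rot: [-3.107, -0.412, 0.008]
wrist_force: [-6.0, 9.7, 1.0]
width: 0.002
grip_force: 4.7
```

```bash
sed -i "s/'tau',round(r\[0\]\*F\[1\]-r\[1\]\*F\[0\],3)/'tau',round(r[0]*F[1]-r[1]*F[0]+s['torque'][2],3)/" h.py; python3 -c "from h import *; st()"
```

```text
t 19.6 [ 0.5597 -0.1264  0.2321] F [-6.   9.7  1. ] M [ 1.5   0.96 -0.12] rad 0.0612 th 16.2 tau 0.554
```

Call:
step_arm:
  series:
    - {"x":-0.001,"y":0.009,"z":0.001,"ax":0,"ay":0,"az":0,"grip":1}
    - {"x":-0.002,"y":0.017,"z":0.002,"ax":0,"ay":0,"az":0,"grip":1}
    - {"x":-0.004,"y":0.026,"z":0.003,"ax":0,"ay":0,"az":0,"grip":1}

```text
time: 19.9
tool_pos: [0.5616, -0.1391, 0.2302]
tcp_rot: [-3.106, -0.412, 0.007]
wrist_force: [-3.7, 10.6, -1.1]
width: 0.002
grip_force: 4.5
```

```bash
python3 -c "from h import *; st()"
```

```text
t 19.9 [ 0.5616 -0.1391  0.2302] F [-3.7 10.6 -1.1] M [ 1.59  0.42 -0.12] rad 0.0607 th 4.1 tau 0.536
```

Call:
step_arm:
  series:
    - {"x":-0.002,"y":0.008,"z":0.001,"ax":0,"ay":0,"az":0,"grip":1}
    - {"x":-0.005,"y":0.016,"z":0.002,"ax":0,"ay":0,"az":0,"grip":1}
    - {"x":-0.009,"y":0.024,"z":0.003,"ax":0,"ay":0,"az":0,"grip":1}

```text
time: 20.2
tool_pos: [0.5612, -0.1519, 0.2288]
tcp_rot: [-3.107, -0.413, 0.004]
wrist_force: [-1.4, 10.3, -1.8]
width: -0.001
grip_force: 4.3
```

```bash
python3 -c "from h import *; st()"
```

```text
t 20.2 [ 0.5612 -0.1519  0.2288] F [-1.4 10.3 -1.8] M [ 1.59  0.18 -0.06] rad 0.0608 th -8.0 tau 0.549
```

Call:
step_arm:
  series:
    - {"x":-0.004,"y":0.008,"z":0.001,"ax":0,"ay":0,"az":0,"grip":1}
    - {"x":-0.009,"y":0.015,"z":0.002,"ax":0,"ay":0,"az":0,"grip":1}
    - {"x":-0.014,"y":0.022,"z":0.003,"ax":0,"ay":0,"az":0,"grip":1}

```text
time: 20.5
tool_pos: [0.558, -0.1645, 0.2275]
tcp_rot: [-3.107, -0.413, 0.001]
wrist_force: [0.2, 10.3, -2.0]
width: -0.0
grip_force: 4.1
```

```bash
python3 -c "from h import *; st()"
```

```text
t 20.5 [ 0.558  -0.1645  0.2275] F [ 0.2 10.3 -2. ] M [ 1.56 -0.13 -0.05] rad 0.0607 th -20.2 tau 0.542
```

Call:
step_arm:
  series:
    - {"x":-0.006,"y":0.007,"z":0.001,"ax":0,"ay":0,"az":0,"grip":1}
    - {"x":-0.012,"y":0.013,"z":0.002,"ax":0,"ay":0,"az":0,"grip":1}
    - {"x":-0.018,"y":0.019,"z":0.003,"ax":0,"ay":0,"az":0,"grip":1}

```text
time: 20.8
tool_pos: [0.5525, -0.176, 0.2262]
tcp_rot: [-3.107, -0.412, -0.001]
wrist_force: [3.3, 9.4, -2.4]
width: -0.003
grip_force: 4.4
```

```bash
python3 -c "from h import *; st()"
```

```text
t 20.8 [ 0.5525 -0.176   0.2262] F [ 3.3  9.4 -2.4] M [ 1.53 -0.56 -0.07] rad 0.0609 th -32.2 tau 0.519
```

Call:
step_arm:
  series:
    - {"x":-0.007,"y":0.005,"z":0.001,"ax":0,"ay":0,"az":0,"grip":1}
    - {"x":-0.014,"y":0.01,"z":0.002,"ax":0,"ay":0,"az":0,"grip":1}
    - {"x":-0.022,"y":0.014,"z":0.003,"ax":0,"ay":0,"az":0,"grip":1}

```text
time: 21.1
tool_pos: [0.5445, -0.1861, 0.225]
tcp_rot: [-3.109, -0.413, -0.004]
wrist_force: [4.7, 9.1, -3.6]
width: -0.004
grip_force: 4.3
```

```bash
python3 - <<'E'
from h import *
st()
p=np.array([.5433,-.1888,.224])
for i in range(8):
    t=-47-12*i; print('call');p=arc(p,[t-4,t-8,t-12],.224,-47,rad=.062)
E
```

```text
t 21.1 [ 0.5445 -0.1861  0.225 ] F [ 4.7  9.1 -3.6] M [ 1.46 -0.78 -0.08] rad 0.0609 th -44.4 tau 0.511
call
-51 {"x": -0.008, "y": 0.004, "z": 0.001}
-55 {"x": -0.016, "y": 0.007, "z": 0.002}
-59 {"x": -0.024, "y": 0.010, "z": 0.003}
end [ 0.53293236 -0.19664437] 0.22232448391808546
call
-63 {"x": -0.008, "y": 0.002, "z": 0.001}
-67 {"x": -0.017, "y": 0.004, "z": 0.002}
-71 {"x": -0.026, "y": 0.004, "z": 0.003}
end [ 0.52118523 -0.20212215] 0.22064896783617088
call
-75 {"x": -0.009, "y": 0.000, "z": 0.001}
-79 {"x": -0.017, "y": -0.000, "z": 0.002}
-83 {"x": -0.026, "y": -0.001, "z": 0.003}
end [ 0.5085559  -0.20503786] 0.21897345175425634
call
-87 {"x": -0.009, "y": -0.002, "z": 0.001}
-91 {"x": -0.017, "y": -0.004, "z": 0.002}
-95 {"x": -0.025, "y": -0.006, "z": 0.003}
end [ 0.49559634 -0.20526407] 0.2172979356723418
call
-99 {"x": -0.008, "y": -0.003, "z": 0.001}
-103 {"x": -0.016, "y": -0.007, "z": 0.002}
-107 {"x": -0.023, "y": -0.011, "z": 0.003}
end [ 0.48287295 -0.20279089] 0.21562241959042722
call
-111 {"x": -0.007, "y": -0.005, "z": 0.001}
-115 {"x": -0.014, "y": -0.010, "z": 0.002}
-119 {"x": -0.020, "y": -0.016, "z": 0.003}
end [ 0.4709418  -0.19772642] 0.21394690350851267
call
-123 {"x": -0.006, "y": -0.006, "z": 0.001}
-127 {"x": -0.012, "y": -0.013, "z": 0.002}
-131 {"x": -0.017, "y": -0.020, "z": 0.003}
end [ 0.46032434 -0.19029199] 0.21227138742659812
call
-135 {"x": -0.005, "y": -0.007, "z": 0.001}
-139 {"x": -0.009, "y": -0.015, "z": 0.002}
-143 {"x": -0.012, "y": -0.023, "z": 0.003}
end [ 0.4514846  -0.18081253] 0.21059587134468355
```

Call:
step_arm:
  series:
    - {"x":-0.008,"y":0.004,"z":0.001,"ax":0,"ay":0,"az":0,"grip":1}
    - {"x":-0.016,"y":0.007,"z":0.002,"ax":0,"ay":0,"az":0,"grip":1}
    - {"x":-0.024,"y":0.01,"z":0.003,"ax":0,"ay":0,"az":0,"grip":1}

```text
time: 21.4
tool_pos: [0.5349, -0.1945, 0.2239]
tcp_rot: [-3.11, -0.412, -0.007]
wrist_force: [6.4, 8.3, -2.3]
width: 0.001
grip_force: 4.3
```

```bash
python3 -c "from h import *; st()"
```

```text
t 21.4 [ 0.5349 -0.1945  0.2239] F [ 6.4  8.3 -2.3] M [ 1.18 -0.96 -0.09] rad 0.0612 th -56.4 tau 0.52
```

Call:
step_arm:
  series:
    - {"x":-0.008,"y":0.002,"z":0.001,"ax":0,"ay":0,"az":0,"grip":1}
    - {"x":-0.017,"y":0.004,"z":0.002,"ax":0,"ay":0,"az":0,"grip":1}
    - {"x":-0.026,"y":0.004,"z":0.003,"ax":0,"ay":0,"az":0,"grip":1}

```text
time: 21.7
tool_pos: [0.524, -0.2003, 0.2233]
tcp_rot: [-3.111, -0.412, -0.011]
wrist_force: [8.1, 8.1, -0.5]
width: -0.003
grip_force: 4.4
```

```bash
python3 -c "from h import *; st()"
```

```text
t 21.7 [ 0.524  -0.2003  0.2233] F [ 8.1  8.1 -0.5] M [ 1.18 -1.25 -0.17] rad 0.0613 th -68.0 tau 0.478
```

Call:
step_arm:
  series:
    - {"x":-0.009,"y":0,"z":0.001,"ax":0,"ay":0,"az":0,"grip":1}
    - {"x":-0.017,"y":0,"z":0.002,"ax":0,"ay":0,"az":0,"grip":1}
    - {"x":-0.026,"y":-0.001,"z":0.003,"ax":0,"ay":0,"az":0,"grip":1}

```text
time: 22.0
tool_pos: [0.5121, -0.2038, 0.2225]
tcp_rot: [-3.113, -0.412, -0.014]
wrist_force: [10.6, 6.3, 1.0]
width: 0.002
grip_force: 4.9
```

```bash
python3 - <<'E'
from h import *
st()
a,o,S,D=barfit(.243)
for v in o: print([int(x) for x in v[::6]])
import pickle;pickle.dump((S,D),open('c11.pkl','wb'))
u=int(round(proj(D,(.501,-.1245,.092))[0]))
for v in range(184,197): print(v,D['img'][v,u-1:u+2].mean(0).astype(int).tolist())
E
```

```text
t 22.0 [ 0.5121 -0.2038  0.2225] F [10.6  6.3  1. ] M [ 0.78 -1.62 -0.11] rad 0.0614 th -79.5 tau 0.605
[35, 50, 51, 52, 46, 43, 39, 36, 39, 41, 74, 105, 107, 44, 15, 75, 105, 104, 104, 106, 104, 105, 144, 157, 159, 160, 160, 160, 160, 160, 160, 159, 159, 160, 160, 159, 154, 156, 80, 16, 10, 10, 9, 9, 9, 11, 37, 128, 120, 105, 84, 63, 46, 44, 45, 47, 37, 35, 34, 35]
[150, 162, 158, 151, 143, 144, 153, 107, 131, 152, 149, 137, 159, 17, 8, 37, 44, 48, 74, 41, 44, 160, 157, 157, 157, 148, 136, 150, 134, 106, 108, 97, 70, 44, 44, 57, 63, 62, 56, 59, 60, 60, 61, 23, 66, 6, 8, 6, 49, 126, 160, 134, 49, 19, 21, 22, 54, 105, 133, 140]
184 [47, 46, 44]
185 [49, 41, 33]
186 [51, 36, 6]
187 [43, 33, 11]
188 [35, 33, 30]
189 [29, 29, 32]
190 [11, 9, 12]
191 [5, 4, 3]
192 [5, 1, 4]
193 [4, 4, 2]
194 [4, 11, 28]
195 [2, 18, 50]
196 [2, 16, 49]
```

Call:
step_arm:
  series:
    - {"x":-0.009,"y":-0.002,"z":0.001,"ax":0,"ay":0,"az":0,"grip":1}
    - {"x":-0.017,"y":-0.004,"z":0.002,"ax":0,"ay":0,"az":0,"grip":1}
    - {"x":-0.025,"y":-0.006,"z":0.003,"ax":0,"ay":0,"az":0,"grip":1}

```text
time: 22.4
tool_pos: [0.5006, -0.2048, 0.2217]
tcp_rot: [3.114, 0.412, 0.018]
wrist_force: [13.1, 3.5, -0.8]
width: -0.0
grip_force: 5.7
```

```bash
python3 -c "from h import *; st()"
```

```text
t 22.4 [ 0.5006 -0.2048  0.2217] F [13.1  3.5 -0.8] M [ 0.61 -1.99 -0.15] rad 0.0613 th -90.3 tau 0.652
```

Call:
step_arm:
  series:
    - {"x":-0.008,"y":-0.003,"z":0.001,"ax":0,"ay":0,"az":0,"grip":1}
    - {"x":-0.016,"y":-0.007,"z":0.002,"ax":0,"ay":0,"az":0,"grip":1}
    - {"x":-0.023,"y":-0.011,"z":0.003,"ax":0,"ay":0,"az":0,"grip":1}

```text
time: 22.7
tool_pos: [0.489, -0.2033, 0.2207]
tcp_rot: [3.112, 0.412, 0.022]
wrist_force: [14.8, 3.1, -1.1]
width: -0.0
grip_force: 6.0
```

```bash
python3 - <<'E'
from h import *
st()
D=cam('side')
import pickle;D1=pickle.load(open('c11.pkl','rb'))[1];D0=pickle.load(open('c10.pkl','rb'))[1]
for n,q in (('0',D0),('1',D1),('2',D)):
    g=q['img'][186:200,262:269].astype(int); print(n,(g[:,:,2]-g[:,:,0]).mean(1).round(0).astype(int).tolist())
E
```

```text
t 22.7 [ 0.489  -0.2033  0.2207] F [14.8  3.1 -1.1] M [ 0.43 -2.34 -0.19] rad 0.061 th -101.4 tau 0.654
0 [2, 0, 0, -3, 10, 39, 54, 52, 49, 44, 43, 42, 41, 43]
1 [-29, -23, -4, 1, 0, -2, 1, 6, 29, 47, 45, 44, 43, 43]
2 [-15, -33, -14, 0, 0, 1, 0, 7, 28, 47, 45, 42, 42, 42]
```

Torque jumped by about 0.1 N m between finger angles −68° and −79°. The foot's image edge also stopped moving there, so touch came at about 4.75 rad. The handle is now about 0.48 rad past touch, so it needs about 27° more.

Call:
step_arm:
  series:
    - {"x":-0.007,"y":-0.005,"z":0.001,"ax":0,"ay":0,"az":0,"grip":1}
    - {"x":-0.014,"y":-0.01,"z":0.002,"ax":0,"ay":0,"az":0,"grip":1}
    - {"x":-0.02,"y":-0.016,"z":0.003,"ax":0,"ay":0,"az":0,"grip":1}

```text
time: 23.05
tool_pos: [0.4779, -0.1992, 0.2197]
tcp_rot: [3.11, 0.411, 0.024]
wrist_force: [16.9, 0.2, -1.6]
width: -0.001
grip_force: 6.4
```

```bash
python3 -c "from h import *; st()"
```

```text
t 23.05 [ 0.4779 -0.1992  0.2197] F [16.9  0.2 -1.6] M [ 0.02 -2.61 -0.19] rad 0.0603 th -112.5 tau 0.749
```

Call:
step_arm:
  series:
    - {"x":-0.006,"y":-0.006,"z":0.001,"ax":0,"ay":0,"az":0,"grip":1}
    - {"x":-0.012,"y":-0.013,"z":0.002,"ax":0,"ay":0,"az":0,"grip":1}
    - {"x":-0.017,"y":-0.02,"z":0.003,"ax":0,"ay":0,"az":0,"grip":1}

```text
time: 23.35
tool_pos: [0.4673, -0.193, 0.2186]
tcp_rot: [3.107, 0.411, 0.024]
wrist_force: [14.8, -4.5, -1.8]
width: -0.002
grip_force: 6.5
```

```bash
python3 - <<'E'
from h import *
st()
a,o,S,D=barfit(.237)
for v in o: print([int(x) for x in v[::6]])
g=D['img'][186:200,262:269].astype(int); print((g[:,:,2]-g[:,:,0]).mean(1).round(0).astype(int).tolist())
E
```

```text
t 23.35 [ 0.4673 -0.193   0.2186] F [14.8 -4.5 -1.8] M [-0.77 -2.27 -0.13] rad 0.0599 th -124.2 tau 0.754
[36, 51, 54, 53, 51, 47, 27, 17, 34, 46, 103, 107, 107, 106, 106, 105, 104, 104, 102, 104, 104, 104, 118, 140, 159, 159, 159, 159, 159, 159, 159, 159, 147, 31, 12, 15, 21, 11, 9, 9, 10, 79, 153, 158, 158, 157, 157, 120, 63, 72, 58, 55, 62, 63, 59, 45, 34, 35, 33, 33]
[159, 157, 150, 140, 142, 117, 8, 3, 39, 143, 150, 122, 156, 151, 31, 46, 61, 70, 66, 58, 42, 158, 157, 154, 157, 129, 88, 93, 108, 105, 97, 101, 96, 69, 37, 3, 10, 35, 58, 42, 10, 6, 3, 32, 62, 58, 59, 58, 54, 147, 159, 157, 86, 22, 46, 49, 101, 133, 141, 156]
[-8, -23, -30, -12, 4, -1, 0, 7, 29, 45, 45, 41, 41, 41]
```

The bar is 5.58 rad from the start, about 0.83 rad past touch. I'll add about 8°, then back off and lift clear.

Call:
step_arm:
  series:
    - {"x":-0.005,"y":-0.007,"z":0.001,"ax":0,"ay":0,"az":0,"grip":1}
    - {"x":-0.009,"y":-0.014,"z":0.002,"ax":0,"ay":0,"az":0,"grip":1}
    - {"x":-0.009,"y":-0.014,"z":0.002,"ax":0,"ay":0,"az":0,"grip":1}

```text
time: 23.75
tool_pos: [0.4607, -0.188, 0.2179]
tcp_rot: [3.106, 0.412, 0.023]
wrist_force: [13.7, -4.6, 0.3]
width: -0.001
grip_force: 5.6
```

```bash
python3 -c "from h import *; st()"
```

```text
t 23.75 [ 0.4607 -0.188   0.2179] F [13.7 -4.6  0.3] M [-0.77 -2.06 -0.11] rad 0.06 th -132.2 tau 0.69
```

Call:
step_arm:
  series:
    - {"x":0.02,"y":0.03,"z":0,"ax":0,"ay":0,"az":0,"grip":1}
    - {"x":0.03,"y":0.05,"z":0,"ax":0,"ay":0,"az":0,"grip":1}
    - {"x":0.03,"y":0.05,"z":0,"ax":0,"ay":0,"az":0,"grip":1}
    - {"x":0.03,"y":0.05,"z":-0.1,"ax":0,"ay":0,"az":0,"grip":1}
    - {"x":0.03,"y":0.05,"z":-0.2,"ax":0,"ay":0,"az":0,"grip":1}
    - {"x":0.03,"y":0.05,"z":-0.3,"ax":0,"ay":0,"az":0,"grip":1}
    - {"x":0.03,"y":0.15,"z":-0.35,"ax":0,"ay":0,"az":0,"grip":1}
    - {"x":0.03,"y":0.25,"z":-0.35,"ax":0,"ay":0,"az":0,"grip":1}
    - {"x":0.03,"y":0.3,"z":-0.35,"ax":0,"ay":0,"az":0,"grip":1}
    - {"x":0.03,"y":0.3,"z":-0.35,"ax":0,"ay":0,"az":0,"grip":1}

```text
time: 24.75
tool_pos: [0.5075, -0.3291, 0.3878]
tcp_rot: [-3.115, -0.408, 0.003]
wrist_force: [0.2, 0.8, -0.5]
width: -0.0
grip_force: 0.0
```

```bash
python3 - <<'E'
from h import *
st()
a,o,S,D=barfit(.235)
for v in o: print([int(x) for x in v[::4]][:18])
o=np.zeros((600,800,3),np.uint8)
for k,q in enumerate((S,D)):
    p=proj(q,(.495,-.13,.14)).astype(int); r=q['img'][p[1]-50:p[1]+50,p[0]-40:p[0]+40]
    o[:500,k*400:k*400+400]=cv2.resize(r,None,fx=5,fy=5,interpolation=cv2.INTER_CUBIC)
cv2.imwrite('pics/m12.png',o[:500,:,::-1])
E
```

```text
t 24.75 [ 0.5075 -0.3291  0.3878] F [ 0.2  0.8 -0.5] M [ 0.03 -0.03 -0.01] rad 0.1857 th -88.0 tau 0.021
[36, 44, 52, 57, 69, 72, 63, 38, 14, 29, 36, 34, 34, 53, 96, 149, 149, 154]
[164, 159, 143, 116, 97, 58, 24, 24, 8, 3, 23, 63, 76, 90, 89, 90, 83, 86]
```

View pics/m12.png

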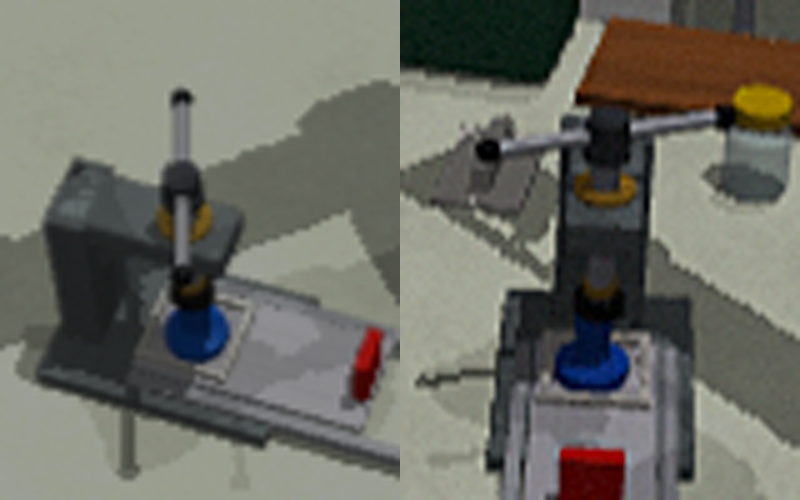

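The last crop shows the foot on the embosser, which is upright in the nest. The tray is home, the bar is about 0.95 rad past touch and the robot is clear, so I'm handing in.

```bash
python3 -c "from h import *; print(bot.finish_job())"
```

```text
the job is handed in; nothing more can be done
None
```

I handed the job in at about 25 s of the 72 s allowed; the hand-in returned no verdict. The embosser stands upright in the nest with the tray home, and the T-handle is released about 0.95 rad past first touch, which should put roughly 40 N on the foot (estimated, not measured).

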